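Put the ring stacker away and close the toy locker's hatch with the hook pole

ROBOT

A 7-joint arm with a two-finger parallel gripper is mounted at the origin on the work surface. World frame = base frame: x ahead of the robot, y to its left, z up, the work surface at z = 0. Lengths are in m, angles in rad, forces in N, time in s.
With the tool pointing down it reaches from about 0.35 to 0.9 m from the base axis. Payload 8.1 kg.
Tool frame: the origin (TCP) lies at the centre of the arm's flange, where the gripper is bolted on; the fingertips stand 178 mm ahead of it and the grasp point (between the pads) lies 159 mm ahead of it; z points along the fingers, y is the line along which they close (so a half turn about z gives the same grasp; the last joint's range is limited). The gripper opens to 92 mm and grips with 3 to 60 N. Pads are 19 mm wide; open, the fingers measure 130 mm over their backs; the gripper's body (75 mm by 190 mm) begins 47 mm behind the grasp point.
Start: joints at [1.209, 0.434, 0.025, 1.573, -0.012, 1.134, -0.075], TCP at [0.16, -0.604, 0.405] pointing down, gripper open.
Joint ranges: [-2.62, 2.62], [-0.44, 2.09], [-1.27, 1.32], [0.08, 2.57], [-1.32, 4.46], [0.12, 2], [-2.74, 2.74]. Speed limits (rad/s): [2.22, 2.22, 3.01, 3.01, 3.14, 3.14, 3.14].

INTERFACE

Orientations are given as a rotation vector (axis times angle).
In Python, from cell import arm gives the robot as it stands. The module is installed in compiled form; this text tells all that it offers.
- The arm moves only by the shell command python3 -m inch 'ROWS' [FORCE]. ROWS is text: rows parted by semicolons, each of 5 numbers parted by spaces: the shift along the tool's x, y, z in m, then the turn about the tool's z in rad, then the finger opening in m, from 0 to 0.0918. In form: x y z roll fingers; .... A call has 1 to 5 rows; each row is the pose to reach, as a shift and turn from the pose commanded when the call began, along the tool's axes at that moment; what a row does not reach only later rows make up. A row lasts 1/10 s, in which the tool goes at most 50 mm and 8.59 degrees, less where a joint would pass 70% of its speed; a pose out of reach is approached as far as the arm can. A call with a gripper value outside its range is refused whole. The fingers move at their own pace and stop on an object; FORCE is the grip in N (left out, the last holds). Time passes only in rows, so rows that repeat a pose let the fingers close. It gives the time, the measured TCP pose, the force, the opening and the grip force at its end, in the units of the state.
- arm.observe(): the state, without advancing time (a new reading comes with each control period).
- arm.get_image(name): name is "scene" or "top" or "wrist"; returns the picture (384x512x3 uint8, red, green, blue); there is no depth.
- arm.get_calibration(name): a dict with "intrinsics" (3x3 intrinsics, pixels), "pose" (4x4, takes a point from camera to world coordinates). Camera axes: x right, y up, looking along -z (the intrinsics and any distortion apply to the point x, -y, -z); pixel columns grow to the right and rows downward; lengths in m; the calibration is good to about 2 mm. A picture is of the moment at which its call begins: read the wrist's pose just before it. get_calibration takes no time and is no camera call; for the wrist camera it gives the pose at the moment of the call.
- arm.sign_off(): hands the job in; it is judged then, once.
Trained networks look in the newest picture that a camera, given by its name, has taken for a name from the list of things; names that differ only in an ending like _2 or _b are one class to them, and where a whole thing is asked for, a point or a joint stands for the part that bears it (a point fixed in the world has none). Each returns a list of dicts, best first, with "conf" (0 to 1); they miss things now and then, are a little off and sometimes report something else, mostly with a low value. They report only what shows in the picture. A call takes as long as a camera call. They do not tell look-alikes from the thing itself.
- arm.look_for(camera, query): "point" ([row, column] in pixels, amid what is visible of it).
- arm.silhouettes(camera, query): "region" (384x512 bool, what is visible of it) and "point" ([row, column] in pixels, amid what is visible of it).
- arm.place_of(camera, query): "point" ([row, column] in pixels: a listed point, or the origin of a listed thing).
The state is a dict: "clock": time; "joints": joint angles; "dq": joint speeds; "joint_efforts": joint torques, N m; "position": TCP position; "ee_rot": TCP orientation; "force": force on the tool from outside, world axes, zero at the start; "ft_torque": the same for the moment, N m; "width": opening from 0.0 (shut) to 1.0 (fully open); "gripper_force": force on a finger pad.
Only numpy, scipy, OpenCV 4.12 (cv2) and the standard library are available. Lean on these libraries where they do the work, as an engineer would, in place of code of your own. Each camera call takes 0.05 s, during which the arm holds its last target. There are 200 camera calls.

TASK

Put the ring stacker away: thread every wooden ring that is out on the bench onto the stacker's post inside the toy locker, the widest at the bottom and narrower ones above in order of size, each one fully down. Then take the hook pole from its rest, hook it into the pull ring high on the raised hatch and gently pull the hatch down until it is shut, using only the pole and never pushing the hatch by hand. Unhook, lay the pole back down in its rest, and leave the pencil cup, the truck and the crayon caddy where they are.

Things in the scene. Friction and masses are not known exactly. Their poses are not given: they have to be found in the camera images.
- locker: Low white toy locker at the back of the bench, an open-topped box 230 mm deep (its x) by 380 mm wide (its y) by 115 mm high, walls 12 mm, floor 6 mm thick. It is fixed; origin at the centre of its underside, x points away from its front (the front faces the robot, -x). The hatch's hinge line runs along the locker's y at x = +110 mm, z = +122 mm in this frame.
- hatch (a joint): Angle of the hinged wooden hatch (lid) of the locker, rad (board 230 mm from the hinge line to its free edge, 390 mm wide, 14 mm thick): 0 is shut (lying flat on the locker), about 1.57 is standing straight up at the far side. It starts raised, 1.5 to 1.65. Stiff friction hinge: the hatch stays at whatever angle it is left and does not fall; it takes about 3 to 4 N at the pull ring to move it from upright, about 1 N near shut.
- pull_ring (a point): Centre of the steel pull ring fixed to the middle of the hatch's free edge, 258 mm from the hinge line; about 0.38 m above the bench when the hatch is raised. Clear hole 41 mm, outside 60 mm, wire 8 mm thick. The ring's plane is at right angles to the hinge line, so the hole's axis runs along the point's y axis (sideways, along the hinge) at every hatch angle. The point turns with the hatch: its -x axis points away from the hinge (up when the hatch is raised).
- post_foot (a point): Centre of the post of the wooden ring stacker where it leaves its base (top face of the base); z along the post, up. The base is a loose 0.45 kg disc 90 mm wide and 10 mm thick standing on the locker's floor; the post is 18 mm thick and rises 60 mm above this point with a rounded tip.
- ring70_mid (a point): Centre of the widest wooden ring: outside 70 mm, hole 24 mm, 13 mm thick; z along its axis. Starts lying flat on the bench. May be absent (then None): three to five of the five rings are there.
- ring63_mid (a point): Centre of the second widest wooden ring: outside 63 mm, hole 24 mm, 13 mm thick; z along its axis. Starts lying flat on the bench. May be absent (then None): three to five of the five rings are there.
- ring56_mid (a point): Centre of the middle-sized wooden ring: outside 56 mm, hole 24 mm, 13 mm thick; z along its axis. Starts lying flat on the bench. May be absent (then None): three to five of the five rings are there.
- ring49_mid (a point): Centre of the second narrowest wooden ring: outside 49 mm, hole 24 mm, 13 mm thick; z along its axis. Starts lying flat on the bench. May be absent (then None): three to five of the five rings are there.
- ring42_mid (a point): Centre of the narrowest wooden ring: outside 42 mm, hole 24 mm, 13 mm thick; z along its axis. Starts lying flat on the bench. May be absent (then None): three to five of the five rings are there.
- pole_grip (a point): Point to grip on the hook pole, near its balance point, in the middle of its 20 mm square wooden shaft; x points along the pole to the hook end, z up as it lies in the rest. The wood runs from 165 mm behind to 95 mm ahead of this point. Mass 0.12 kg.
- pole_hook (a point): Middle of the pole's steel hook prong, at x = +135 mm, y = -20 mm in the frame of pole_grip (same axes). The 8 mm thick steel runs straight on from the shaft to x = 135 mm, turns square to the pole's -y side for 40 mm (the prong), and ends in a short lip that turns back 14 mm towards the handle. All lies in the pole's x-y plane. Hooked: the prong runs through the pull ring's hole.
- rest_mid (a point): The pole's place in the dark wooden pole rest (fixed): where pole_grip lies when the pole is in the rest, 55 mm above the bench; x along the pole. The rest has two forks 16 mm wide at x = -70 and +70 mm, each a U notch 25 mm wide with flared lips; the lips reach 82 mm above the bench.
- pencil_cup: White ceramic pencil cup with pencils, 76 mm wide, 100 mm high (165 mm with pencils). Bystander. Origin under its centre.
- truck: Yellow toy truck, 120 x 52 x 69 mm high. Bystander. Origin under its centre.
- crayon_caddy: Blue hard plastic crayon caddy with a carrying handle, 100 x 160 mm, 105 mm high. Bystander. Origin under its centre.
Not all that is in view belongs to the job. What is shaped like the part that bears ring56_mid but turquoise is not meant.

How it is judged:
On the way, in this order (a step that is already met when the one before it is completed fails the run):
1. every ring present is on the post in order of size, fully down, while the hatch is still up (horizontal distance between each of ring70_mid, ring63_mid, ring56_mid, ring49_mid, ring42_mid and post_foot below 0.006 m and angle between the z axis of each of ring70_mid, ring63_mid, ring56_mid, ring49_mid, ring42_mid and the z axis of post_foot, either way round below 0.12 rad and z of ring70_mid in the frame of post_foot below 0.01 m and (z of ring63_mid in the frame of post_foot below 0.01 m or distance between ring63_mid and ring70_mid below 0.0165 m) and z of each of ring63_mid, ring56_mid, ring49_mid, ring42_mid in the frame of ring70_mid above 0.009 m and (z of ring56_mid in the frame of post_foot below 0.01 m or distance between ring56_mid and ring70_mid below 0.0165 m or distance between ring56_mid and ring63_mid below 0.0165 m) and z of each of ring56_mid, ring49_mid, ring42_mid in the frame of ring63_mid above 0.009 m and (z of ring49_mid in the frame of post_foot below 0.01 m or distance between ring49_mid and ring70_mid below 0.0165 m or distance between ring49_mid and ring63_mid below 0.0165 m or distance between ring49_mid and ring56_mid below 0.0165 m) and z of each of ring49_mid, ring42_mid in the frame of ring56_mid above 0.009 m and (z of ring42_mid in the frame of post_foot below 0.01 m or distance between ring42_mid and ring70_mid below 0.0165 m or distance between ring42_mid and ring63_mid below 0.0165 m or distance between ring42_mid and ring56_mid below 0.0165 m or distance between ring42_mid and ring49_mid below 0.0165 m) and z of ring42_mid in the frame of ring49_mid above 0.009 m and angle between post_foot's own z axis and vertical below 0.1 rad and horizontal distance between post_foot and locker below 0.14 m and height (world z) of post_foot below 0.025 m and value of joint hatch above 1 rad), for 0.3 s.
2. the hatch is on its way down with the pole's hook through the pull ring (value of joint hatch between 0.25 and 0.95 rad and distance between pole_hook and pull_ring below 0.03 m), for 0.2 s.
3. the hatch is shut (value of joint hatch below 0.05 rad), for 0.2 s.
At the end, for the whole second after the job is handed in: All rings present are on the post (6 mm, level), widest lowest, each down on the base or the next ring (3.5 mm); stacker upright in the locker; hatch shut (under 0.05 rad); pole at rest in both forks (8 mm sideways and in height, 45 mm lengthways) (horizontal distance between each of ring70_mid, ring63_mid, ring56_mid, ring49_mid, ring42_mid and post_foot below 0.006 m and angle between the z axis of each of ring70_mid, ring63_mid, ring56_mid, ring49_mid, ring42_mid and the z axis of post_foot, either way round below 0.12 rad and z of ring70_mid in the frame of post_foot below 0.01 m and (z of ring63_mid in the frame of post_foot below 0.01 m or distance between ring63_mid and ring70_mid below 0.0165 m) and z of each of ring63_mid, ring56_mid, ring49_mid, ring42_mid in the frame of ring70_mid above 0.009 m and (z of ring56_mid in the frame of post_foot below 0.01 m or distance between ring56_mid and ring70_mid below 0.0165 m or distance between ring56_mid and ring63_mid below 0.0165 m) and z of each of ring56_mid, ring49_mid, ring42_mid in the frame of ring63_mid above 0.009 m and (z of ring49_mid in the frame of post_foot below 0.01 m or distance between ring49_mid and ring70_mid below 0.0165 m or distance between ring49_mid and ring63_mid below 0.0165 m or distance between ring49_mid and ring56_mid below 0.0165 m) and z of each of ring49_mid, ring42_mid in the frame of ring56_mid above 0.009 m and (z of ring42_mid in the frame of post_foot below 0.01 m or distance between ring42_mid and ring70_mid below 0.0165 m or distance between ring42_mid and ring63_mid below 0.0165 m or distance between ring42_mid and ring56_mid below 0.0165 m or distance between ring42_mid and ring49_mid below 0.0165 m) and z of ring42_mid in the frame of ring49_mid above 0.009 m and angle between post_foot's own z axis and vertical below 0.1 rad and horizontal distance between post_foot and locker below 0.14 m and height (world z) of post_foot below 0.025 m and value of joint hatch below 0.05 rad and x of pole_grip in the frame of rest_mid between -0.045 and 0.045 m and y of pole_grip in the frame of rest_mid between -0.008 and 0.008 m and z of pole_grip in the frame of rest_mid between -0.008 and 0.008 m and angle between the x axis of pole_grip and the x axis of rest_mid, either way round below 0.1 rad and linear speed of pole below 0.03 m/s); the robot touches nothing.
It fails at once if the pencil cup moved more than 30 mm (distance of pencil_cup from where it was at the start of the episode above 0.03 m).
It fails at once if the truck moved more than 30 mm (distance of truck from where it was at the start of the episode above 0.03 m).
It fails at once if the crayon caddy moved more than 30 mm (distance of crayon_caddy from where it was at the start of the episode above 0.03 m).
It fails at once if the hand or arm pushes the hatch (more than 3 N) (contact force between any of the fingers, the arm and hatch above 3 N).
It fails at once if the hatch is slammed (closing faster than 1.5 rad/s) (velocity of joint hatch below -1.5 rad/s).
Of ring70, ring63, ring56, ring49, ring42 only 3 to 5 are there at a start; the rules pass over those that are not, and their reading is None.
At some moment in a run one of ring70, ring63, ring56, ring49, ring42 may be knocked a few centimetres aside while the robot is not near it.
It also fails if it takes over 210 s, if anything falls off the work surface, if the arm or the gripper's body presses on something with over 40 N, if the wrist force passes 120 N, or if a joint passes its speed limit or range.

## Working session

There is one attempt and no reset: what is moved stays moved. The work goes in short steps, Python scripts to look and compute and a shell command to move; the robot and the scene stay as the last step left them, time stands still between calls to the robot, and variables do not carry over. Pictures are saved under pics/ and viewed, at most 14 in all, crops included, and the job is handed in when it is done.

```bash
mkdir -p pics; cat > h.py <<'E'
import numpy as np, cv2
from cell import arm
def cal(n):
    c=arm.get_calibration(n); return np.array(c["intrinsics"]),np.array(c["pose"]),c
def ray(n,p,c=None):
    K,P,_=c or cal(n); d=np.linalg.inv(K)@[p[1],p[0],1]; d=P[:3,:3]@[d[0],-d[1],-d[2]]
    return P[:3,3],d
def onz(n,p,z,c=None):
    o,d=ray(n,p,c); return o+d*(z-o[2])/d[2]
def proj(n,X,c=None):
    K,P,_=c or cal(n); q=P[:3,:3].T@(np.array(X)-P[:3,3]); u=K@[q[0],-q[1],-q[2]]; return u[1]/u[2],u[0]/u[2]
def tri(n1,p1,n2,p2):
    o1,d1=ray(n1,p1);o2,d2=ray(n2,p2)
    A=np.stack([d1,-d2],1);t=np.linalg.lstsq(A,o2-o1,rcond=None)[0]
    a=o1+d1*t[0];b=o2+d2*t[1];return (a+b)/2,np.linalg.norm(a-b)
def save(n,f,box=None,s=1):
    im=arm.get_image(n)[:,:,::-1]
    if box: im=im[box[0]:box[1],box[2]:box[3]]
    cv2.imwrite("pics/"+f,cv2.resize(im,None,fx=s,fy=s,interpolation=cv2.INTER_CUBIC)); return im
E
cat > a.py <<'E'
from h import *
np.set_printoptions(precision=4,suppress=True)
s=arm.observe();print(s["clock"],s["position"],s["ee_rot"],s["width"])
for n in("scene","top"):
    save(n,n+"1.png"); c=cal(n); print(n,c[0].tolist(),c[1][:3].tolist(),[k for k in c[2]])
    for q,z in [("ring70_mid",.0065),("ring63_mid",.0065),("ring56_mid",.0065),("ring49_mid",.0065),("ring42_mid",.0065),("post_foot",.016),("pole_grip",.055),("pole_hook",.055),("rest_mid",.055),("pull_ring",.38),("locker",0),("pencil_cup",0),("truck",0),("crayon_caddy",0)]:
        for r in arm.place_of(n,q)[:3]:
            if r["conf"]>.2: print(q,round(r["conf"],2),np.round(r["point"],1),onz(n,r["point"],z))
E
python3 a.py
```

```text
0.0 [ 0.1599 -0.604   0.404 ] [-3.1138 -0.4051  0.0005] 1.0004817322764887
scene [[359.25568376783696, 0.0, 254.22827363700952], [0.0, 359.25568376783696, 193.99515134275586], [0.0, 0.0, 1.0]] [[0.8456924471924548, -0.40238290119283254, 0.3505599600485997, 1.111120083588455], [0.533539423987424, 0.622925633072854, -0.5721008116686707, -0.7886739489647832], [0.011830799330745555, 0.6708588946182522, 0.7414906443771037, 1.1055254331809838]] ['intrinsics', 'pose']
ring70_mid 0.57 [149.5 242.8] [0.3983 0.2661 0.0065]
ring63_mid 0.74 [213.3 189.9] [ 0.434  -0.1641  0.0065]
ring56_mid 0.52 [144.2 270.8] [0.4881 0.3699 0.0065]
ring56_mid 0.46 [152.8 285.3] [0.5752 0.3536 0.0065]
ring49_mid 0.55 [193.6 208.9] [ 0.4334 -0.0402  0.0065]
ring42_mid 0.42 [174.3 226.5] [0.4291 0.0914 0.0065]
post_foot 0.59 [208.9 256.5] [ 0.6458 -0.0102  0.016 ]
pole_grip 0.71 [252.2 150. ] [ 0.458  -0.3993  0.055 ]
pole_grip 0.65 [268.4 175.8] [ 0.5736 -0.4001  0.055 ]
pole_hook 0.61 [269.1 174.9] [ 0.5728 -0.4037  0.055 ]
pole_hook 0.58 [251.4 149.1] [ 0.4531 -0.3986  0.055 ]
rest_mid 0.59 [251.  150.3] [ 0.455
[... 1049 characters left out ...]
.3997  0.0065]
post_foot 0.96 [180.8 264.9] [ 0.6603 -0.0106  0.016 ]
pole_grip 0.74 [246.8 385.2] [ 0.4454 -0.4027  0.055 ]
pole_hook 0.67 [205.2 383.4] [ 0.5804 -0.3996  0.055 ]
pole_hook 0.6 [251.2 231.2] [0.4206 0.0935 0.055 ]
pole_hook 0.47 [176.5 266.1] [ 0.668  -0.0143  0.055 ]
rest_mid 0.66 [243.9 383.4] [ 0.4546 -0.3971  0.055 ]
pull_ring 0.75 [106.7 257.4] [0.7914 0.0123 0.38  ]
pull_ring 0.66 [249.6 230.5] [0.4211 0.0706 0.38  ]
locker 0.86 [174.8 257.2] [0.6836 0.0164 0.    ]
locker 0.53 [251.5 186.6] [0.4169 0.2475 0.    ]
pencil_cup 0.56 [170.9 159. ] [0.6904 0.3557 0.    ]
truck 0.57 [212.1 425.5] [ 0.5666 -0.5565  0.    ]
crayon_caddy 0.92 [211.6  95.4] [0.5449 0.5651 0.    ]
```

View pics/top1.png

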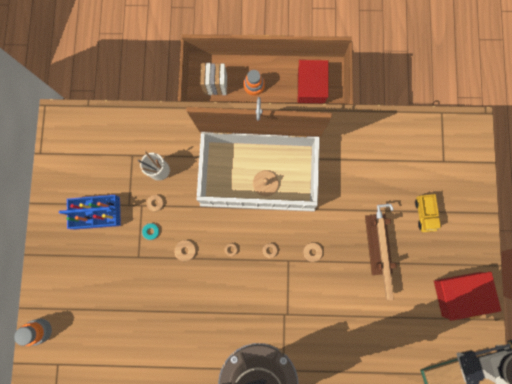

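View pics/scene1.png

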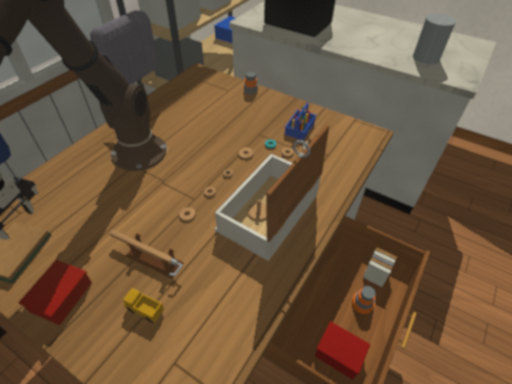

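```bash
cat > b.py <<'E'
from h import *
np.set_printoptions(precision=4,suppress=True)
im=save("top","top2.png",(170,280,130,350),3.6)
c=cal("top")
for q,z in [("ring70_mid",.013),("ring63_mid",.013),("ring56_mid",.013),("ring49_mid",.013),("ring42_mid",.013)]:
    for r in arm.silhouettes("top",q)[:2]:
        m=r["region"].astype(np.uint8); cn=max(cv2.findContours(m,0,2)[0],key=cv2.contourArea)
        P=np.array([onz("top",(p[0][1],p[0][0]),z,c)[:2] for p in cn])
        (x,y),rad=cv2.minEnclosingCircle(P.astype(np.float32))
        print(q,round(r["conf"],2),np.round(r["point"],1),"ctr",x,y,"dia",2*rad, "box",(P.max(0)+P.min(0))/2,P.max(0)-P.min(0))
print(tri("top",[106.7,257.4],"scene",[151.4,301]))
E
python3 b.py
```

```text
ring70_mid 0.57 [253.6 184.9] ctr 0.42005249857902527 0.2518315315246582 dia 0.06749968230724335 box [0.42   0.2522] [0.0632 0.0641]
ring63_mid 0.78 [251.5 306.4] ctr 0.42410793900489807 -0.17065958678722382 dia 0.06466694176197052 box [ 0.4243 -0.1701] [0.0597 0.063 ]
ring56_mid 0.56 [200.5 152.4] ctr 0.5794296264648438 0.36002635955810547 dia 0.05483916774392128 box [0.5789 0.3585] [0.0514 0.0517]
ring56_mid 0.55 [229.7 151.6] ctr 0.482258677482605 0.36955738067626953 dia 0.055165600031614304 box [0.4822 0.3696] [0.0536 0.0516]
ring42_mid 0.63 [247.6 230.3] ctr 0.4282209873199463 0.09925895929336548 dia 0.04035080596804619 box [0.4282 0.0993] [0.0334 0.037 ]
(array([0.7922, 0.0107, 0.3702]), np.float64(0.006193182552832795))
```

View pics/top2.png

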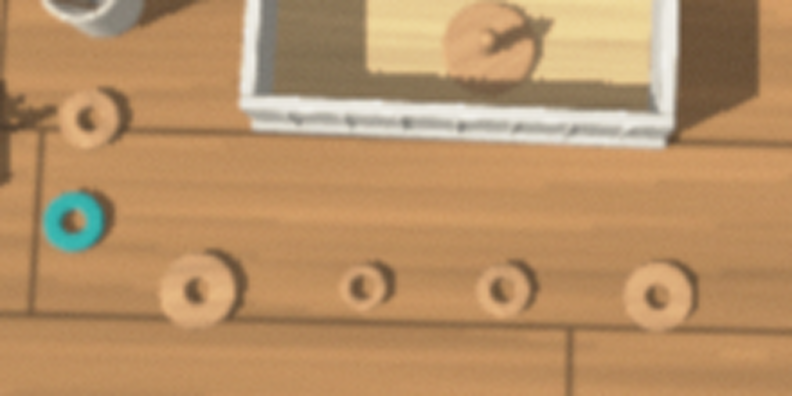

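```bash
python3 -m inch '0.155 -0.116 0 0.26 0.0918;0.155 -0.116 0 0.26 0.0918;0.155 -0.116 0 0.26 0.0918;0.155 -0.116 0 0.26 0.0918;0.155 -0.116 0 0.26 0.0918' 15; python3 -c "
from h import *
s=arm.observe();print(s['position'],s['ee_rot'],cv2.Rodrigues(s['ee_rot'])[0]);print(cal('wrist')[0],cal('wrist')[1])"
```

```text
clock: 2.3
position: [0.2848, -0.4475, 0.405]
ee_rot: [-3.139, -0.012, -0.004]
force: [0.0, 0.0, 0.1]
width: 0.999
gripper_force: 0.0
[ 0.28475991 -0.4474949   0.4050018 ] [-3.13940426 -0.01239362 -0.00360518] [[ 0.99996619  0.00789786  0.00228815]
 [ 0.0078929  -0.99996649  0.00217091]
 [ 0.00230522 -0.00215278 -0.99999503]]
[[316.12848587   0.         255.32578345]
 [  0.         316.12848587 191.30198336]
 [  0.           0.           1.        ]] [[ 0.00841807  0.96101424  0.2763707   0.36019036]
 [-0.99996403  0.00837585  0.00133318 -0.44687913]
 [-0.00103364 -0.27637198  0.96105019  0.38449587]
 [ 0.          0.          0.          1.        ]]
```

```bash
python3 -m inch '0.045 -0.02 0 0 0.0918;0.09 -0.06 0 0 0.0918;0.11 -0.11 0 0 0.0918;0.125 -0.16 0 0 0.0918;0.135 -0.21 0 0 0.0918'; python3 -m inch '0 -0.05 0 0 0.0918;0 -0.1 0 0 0.0918;0 -0.15 0 0 0.0918;0 -0.2 0 0 0.0918;0 -0.25 0 0 0.0918';python3 -m inch '0 -0.05 0 0 0.0918;0 -0.1 0 0 0.0918;0 -0.15 0 0 0.0918;0 -0.2 0 0 0.0918;0 -0.24 0.02 0 0.0918'
cat > c.py <<'E'
import sys
from h import *
np.set_printoptions(precision=4,suppress=True)
qs=sys.argv[2].split(","); z=float(sys.argv[3])
s=arm.observe();c=cal("wrist"); im=save("wrist",sys.argv[1]) if sys.argv[1]!="-" else arm.get_image("wrist")
s2=arm.observe(); print("tcp",s["position"],s2["position"],s["ee_rot"], s["width"])
for q in qs:
  for r in arm.place_of("wrist",q)[:2]:
    X=onz("wrist",r["point"],z,c); print("place",q,round(r["conf"],2),np.round(r["point"],1),X,X-s["position"])
  for r in arm.silhouettes("wrist",q)[:2]:
    m=r["region"].astype(np.uint8); cn=max(cv2.findContours(m,0,2)[0],key=cv2.contourArea)
    P=np.array([onz("wrist",(p[0][1],p[0][0]),z+.0065,c)[:2] for p in cn])
    (x,y),rad=cv2.minEnclosingCircle(P.astype(np.float32))
    print("sil",q,round(r["conf"],2),np.round(r["point"],1),"ctr",x,y,"dia",2*rad,"box",(P.max(0)+P.min(0))/2,P.max(0)-P.min(0))
E
python3 c.py w1.png ring70_mid .0065
```

```text
clock: 2.8
position: [0.4126, -0.2568, 0.4048]
ee_rot: [3.141, -0.002, 0.001]
force: [1.1, -0.1, -0.7]
width: 0.999
gripper_force: 0.0
clock: 3.3
position: [0.4118, -0.0068, 0.4051]
ee_rot: [3.141, -0.003, 0.002]
force: [1.7, -0.1, -0.9]
width: 1.002
gripper_force: 0.0
clock: 3.8
position: [0.4129, 0.2349, 0.3868]
ee_rot: [-3.138, 0.001, -0.007]
force: [1.1, 0.2, -0.6]
width: 1.005
gripper_force: 0.0
tcp [0.4129 0.2349 0.3868] [0.4111 0.2398 0.3831] [-3.1383  0.001  -0.0074] 1.0049598392676804
place ring70_mid 0.91 [161.7 238.4] [0.4212 0.2552 0.0065] [ 0.0084  0.0203 -0.3803]
sil ring70_mid 0.78 [169.2 231.1] ctr 0.4214020073413849 0.2536698877811432 dia 0.07190697640180588 box [0.4212 0.2542] [0.0689 0.0704]
```

View pics/w1.png

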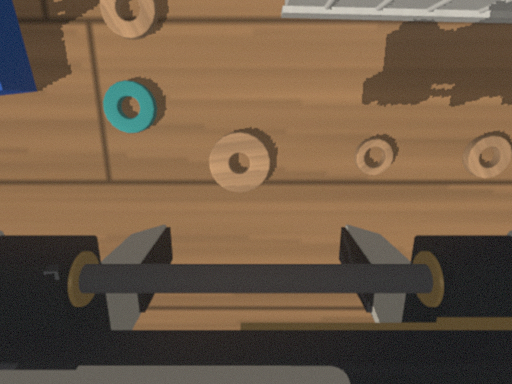

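```bash
python3 -m inch '0.010 -0.0125 0.04 0 0.0918;0.010 -0.0125 0.08 0 0.0918;0.010 -0.0125 0.12 0 0.0918;0.010 -0.0125 0.12 0 0.0918;0.010 -0.0125 0.12 0 0.0918'; python3 c.py - ring70_mid .0065
```

```text
clock: 4.45
position: [0.4229, 0.2434, 0.2653]
ee_rot: [3.141, -0.004, -0.001]
force: [0.0, 0.1, -0.1]
width: 1.0
gripper_force: 0.0
tcp [0.4229 0.2434 0.2653] [0.4232 0.244  0.2663] [ 3.1406 -0.0038 -0.0011] 1.0001007326092455
place ring70_mid 0.93 [201.  238.7] [0.421  0.256  0.0065] [-0.0019  0.0126 -0.2588]
sil ring70_mid 0.81 [187.5 244. ] ctr 0.42262572050094604 0.25463300943374634 dia 0.07103433459997177 box [0.4229 0.254 ] [0.0703 0.0682]
```

```bash
python3 -m inch '-0.0015 -0.0115 0.03 0 0.0918;-0.0015 -0.0115 0.06 0 0.0918;-0.0015 -0.0115 0.086 0 0.0918;-0.0015 -0.0115 0.086 0 0.0918;-0.0015 -0.0115 0.086 0 0.0918'; python3 -c "
from cell import arm
s=arm.observe();print(s['position'],s['force'])"
```

```text
clock: 5.1
position: [0.4217, 0.2562, 0.18]
ee_rot: [-3.14, 0.002, -0.004]
force: [-1.0, -0.2, -0.3]
width: 1.003
gripper_force: 0.0
[0.42169312 0.25618939 0.18004619] [-1.02385484 -0.18580735 -0.29934658]
```

Close, lift, and look at the held ring and the post.

```bash
python3 -m inch '0 0 0 0 0.05;0 0 0 0 0.05;0 0 0 0 0.05;0 0 0 0 0.05;0 0 0 0 0.05' 15;python3 -m inch '0 0 0 0 0.05;0 0 0 0 0.05;0 0 -0.05 0 0.05;0 0 -0.1 0 0.05;0 0 -0.13 0 0.05'; python3 c.py w2.png ring70_mid 0.137
```

```text
clock: 5.6
position: [0.4211, 0.2557, 0.1792]
ee_rot: [-3.141, 0.002, -0.001]
force: [-0.7, -1.4, 6.7]
width: 0.755
gripper_force: 15.0
clock: 6.1
position: [0.421, 0.2562, 0.3118]
ee_rot: [-3.14, 0.001, -0.003]
force: [0.7, 0.5, -1.3]
width: 0.757
gripper_force: 15.0
tcp [0.421  0.2562 0.3118] [0.4218 0.2571 0.3153] [-3.1398  0.0015 -0.0029] 0.7571133853317052
place ring70_mid 0.79 [248.7 255.8] [0.42   0.2561 0.137 ] [-0.001  -0.0002 -0.1748]
sil ring70_mid 0.94 [229.9 257.6] ctr 0.42366930842399597 0.25639835000038147 dia 0.07019774615764618 box [0.4362 0.2562] [0.0436 0.0691]
```

View pics/w2.png

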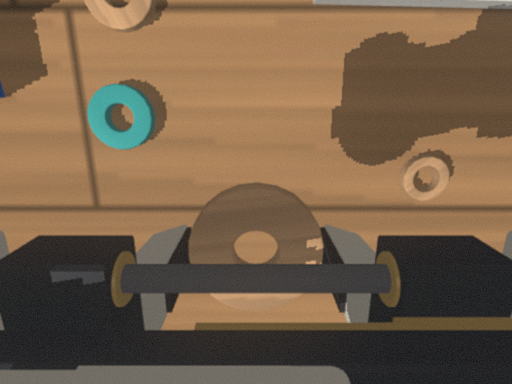

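```bash
python3 -m inch '0 0.05 -0.03 0 0.05;0.02 0.1 -0.03 0 0.05;0.04 0.145 -0.03 0 0.05;0.06 0.19 -0.03 0 0.05;0.08 0.235 -0.03 0 0.05';python3 -m inch '0.04 0.02 0 0 0.05;0.08 0.032 0 0 0.05;0.08 0.032 0 0 0.05;0.08 0.032 0 0 0.05'; python3 c.py w3.png post_foot .016
```

```text
clock: 6.75
position: [0.4971, 0.0261, 0.3374]
ee_rot: [3.141, -0.002, -0.003]
force: [0.9, -0.4, -0.6]
width: 0.758
gripper_force: 15.0
clock: 7.15
position: [0.5771, -0.0042, 0.3365]
ee_rot: [-3.141, 0.003, 0.005]
force: [-0.3, -0.1, -0.7]
width: 0.759
gripper_force: 15.0
tcp [ 0.5771 -0.0042  0.3365] [ 0.5764 -0.0035  0.3369] [-3.1415  0.0033  0.0055] 0.7589887451808717
place post_foot 0.93 [ 92.8 259.3] [ 0.6572 -0.0083  0.016 ] [ 0.0801 -0.004  -0.3205]
place post_foot 0.38 [307.2 165.7] [0.4309 0.0949 0.016 ] [-0.1462  0.0991 -0.3205]
sil post_foot 0.81 [ 93.9 260.8] ctr 0.6545209288597107 -0.01048976369202137 dia 0.0869205892086029 box [ 0.6547 -0.0102] [0.0856 0.0861]
```

View pics/w3.png

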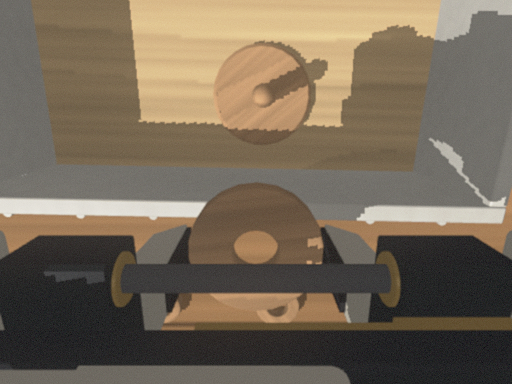

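```bash
cat > d.py <<'E'
from h import *
np.set_printoptions(precision=4,suppress=True)
s=arm.observe();c=cal("wrist");t=s["position"]; print(t)
def rel(p,z): return onz("wrist",p,z,c)-t
z=t[2]-.1665
a=rel((183,256),z);print("ring far edge",a,"centre x",a[0]-.035)
print("sides",rel((245,189),z),rel((245,323),z), "hole top",rel((231,256),z))
print("tip",rel((95.5,263),.073)," base",rel((43.5,262),.016),rel((145,262),.006),rel((94,213),.016),rel((94,310),.016),"sil",rel((93.9,260.8),.016))
E
python3 d.py
```

```text
[ 0.5761 -0.0031  0.3379]
ring far edge [ 0.0369 -0.0005 -0.1665] centre x 0.0018687506873881488
sides [ 0.0045  0.0333 -0.1665] [ 0.0045 -0.0344 -0.1665] hole top [ 0.0121 -0.0005 -0.1665]
tip [ 0.0777 -0.0059 -0.2649]  base [ 0.1217 -0.0061 -0.3219] [ 0.0318 -0.0069 -0.3319] [ 0.0796  0.0382 -0.3219] [ 0.0796 -0.0501 -0.3219] sil [ 0.0797 -0.0053 -0.3219]
```

```bash
python3 -m inch '0.04 0.0055 0 0 0.05;0.0785 0.0055 0.02 0 0.05;0.0785 0.0055 0.05 0 0.05;0.0785 0.0055 0.062 0 0.05;0.0785 0.0055 0.062 0 0.05'; python3 c.py w4.png ring70_mid .1
```

```text
clock: 7.8
position: [0.6539, -0.009, 0.2747]
ee_rot: [3.141, -0.0, -0.008]
force: [0.2, 0.2, -0.3]
width: 0.76
gripper_force: 15.0
tcp [ 0.6539 -0.009   0.2747] [ 0.6545 -0.009   0.2764] [ 3.1413 -0.0001 -0.0078] 0.7595643407344489
place ring70_mid 0.82 [246.1 252.3] [ 0.6532 -0.0076  0.1   ] [-0.0007  0.0013 -0.1747]
sil ring70_mid 0.58 [229.7 256. ] ctr 0.6553682088851929 -0.009320387616753578 dia 0.07019279897212982 box [ 0.6686 -0.0094] [0.0436 0.069 ]
```

View pics/w4.png

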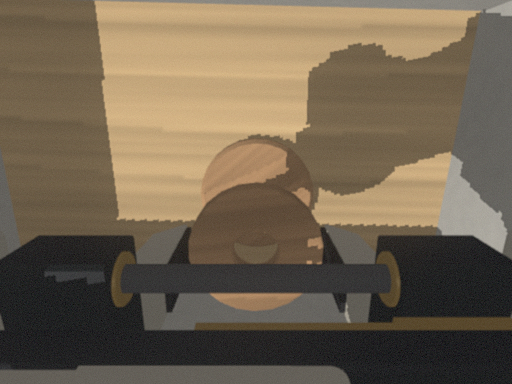

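```bash
python3 -m inch '0 0 0.01 0 0.05;0 0 0.02 0 0.05;0 0 0.03 0 0.05;0 0 0.03 0 0.05';python3 -m inch '0 0 0.01 0 0.05;0 0 0.02 0 0.05;0 0 0.03 0 0.05;0 0 0.04 0 0.05;0 0 0.04 0 0.05'; python3 -c "
from cell import arm
s=arm.observe();print(s['position'],s['force'],s['ft_torque'])"
```

```text
clock: 8.35
position: [0.6548, -0.0096, 0.2447]
ee_rot: [3.141, -0.002, -0.005]
force: [-0.8, 0.6, -1.0]
width: 0.76
gripper_force: 15.0
clock: 8.85
position: [0.6549, -0.0096, 0.2047]
ee_rot: [3.141, -0.002, -0.005]
force: [-0.6, 0.1, -1.3]
width: 0.756
gripper_force: 15.0
[ 0.65493049 -0.00957735  0.20470035] [-0.60745177  0.13824696 -1.2718623 ] [ 0.06765533  0.06087057 -0.04423843]
```

```bash
python3 -m inch '0 0 0.004 0 0.05;0 0 0.0075 0 0.05;0 0 0.0075 0 0.0918;0 0 0.0075 0 0.0918;0 0 0.0075 0 0.0918';python3 -m inch '0 0 0 0 0.0918;0 0 -0.02 0 0.0918;0 0 -0.07 0 0.0918;0 0 -0.12 0 0.0918;0 0 -0.15 0 0.0918';  python3 c.py w5.png ring70_mid,post_foot .0225; python3 c.py - ring63_mid .0065 | grep conf; python3 -c "
from h import *
for r in arm.get_image('top')[:0]:pass
for q in ['ring63_mid','ring56_mid','ring49_mid','ring42_mid']:
  print(q,[(np.round(r['point'],1),onz('top',r['point'],.0065)[:2],round(r['conf'],2)) for r in arm.place_of('top',q)[:2]])"
```

```text
clock: 9.35
position: [0.6558, -0.0094, 0.1996]
ee_rot: [3.142, -0.002, 0.001]
force: [0.3, -0.2, -0.3]
width: 0.964
gripper_force: 0.0
clock: 9.85
position: [0.6562, -0.0091, 0.3536]
ee_rot: [-3.141, 0.002, -0.007]
force: [0.1, 0.5, -0.6]
width: 0.998
gripper_force: 0.0
tcp [ 0.6562 -0.0091  0.3536] [ 0.6572 -0.0089  0.358 ] [-3.1411  0.0018 -0.0074] 0.9978747855072242
place ring70_mid 0.85 [181.7 254.3] [ 0.6532 -0.0083  0.0225] [-0.003   0.0008 -0.3311]
sil ring70_mid 0.78 [167.1 252.3] ctr 0.6559410095214844 -0.009683233685791492 dia 0.0707760825753212 box [ 0.656  -0.0101] [0.0704 0.0675]
place post_foot 0.66 [178.1 256.7] [ 0.657  -0.0108  0.0225] [ 0.0007 -0.0016 -0.3311]
sil post_foot 0.64 [174.3 255.1] ctr 0.6587685942649841 -0.0106338607147336 dia 0.08621028810739517 box [ 0.6586 -0.0109] [0.0842 0.0849]
sil post_foot 0.26 [  2.8 436.4] ctr 0.8146589994430542 -0.15136831998825073 dia 0.08987728506326675 box [ 0.8135 -0.1514] [0.0023 0.0897]
ring63_mid []
ring56_mid [(array([202.2, 152.7]), array([0.58040773, 0.36950065]), 0.58), (array([230.4, 148.2]), array([0.48444041, 0.37913698]), 0.57)]
ring49_mid [(array([247.7, 268. ]), array([ 0.43532137, -0.02549711]), 0.42)]
ring42_mid [(array([248.4, 232.8]), array([0.43045704, 0.09211404]), 0.5)]
```

View pics/w5.png

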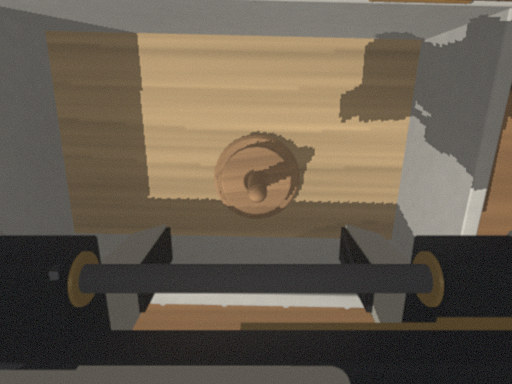

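```bash
python3 -m inch '-0.04 0.027 0 0 0.0918;-0.08 0.054 0 0 0.0918;-0.12 0.081 0 0 0.0918;-0.16 0.108 0 0 0.0918;-0.20 0.135 0 0 0.0918';python3 -m inch '-0.032 0.023 0.04 0 0.0918;-0.032 0.023 0.07 0 0.0918;-0.032 0.023 0.07 0 0.0918;-0.032 0.023 0.07 0 0.0918' | tail -5;  python3 c.py - ring63_mid .0065
```

```text
clock: 11.0
position: [0.4538, -0.145, 0.3491]
ee_rot: [3.141, -0.002, 0.0]
force: [0.7, -0.6, 0.1]
width: 0.999
gripper_force: 0.0
position: [0.4241, -0.1668, 0.2797]
ee_rot: [-3.141, 0.001, 0.0]
force: [0.6, 0.1, 0.5]
width: 0.998
gripper_force: 0.0
tcp [ 0.4241 -0.1668  0.2797] [ 0.4248 -0.1666  0.2804] [-3.1409  0.001   0.0005] 0.9978130857842572
place ring63_mid 0.83 [191.3 257.8] [ 0.4262 -0.1689  0.0065] [ 0.002  -0.0022 -0.2732]
sil ring63_mid 0.6 [200.9 262.8] ctr 0.42705464363098145 -0.17170141637325287 dia 0.06445232033729553 box [ 0.4268 -0.1719] [0.0634 0.0612]
```

```bash
python3 -m inch '0.002 0.003 0.04 0 0.0918;0.002 0.003 0.08 0 0.0918;0.002 0.003 0.1 0 0.0918;0.002 0.003 0.1 0 0.0918;0.002 0.003 0.1 0 0.0918';python3 -m inch '0 0 0 0 0.04;0 0 0 0 0.04;0 0 0 0 0.04;0 0 0 0 0.04;0 0 0 0 0.04'|grep -E 'pos|wid';python3 -m inch '0 0 0 0 0.04;0 0 0 0 0.04;0 0 -0.05 0 0.04;0 0 -0.1 0 0.04;0 0 -0.15 0 0.04'; python3 c.py - ring63_mid 0.15
```

```text
clock: 12.05
position: [0.4268, -0.1697, 0.1799]
ee_rot: [3.141, 0.0, 0.003]
force: [0.1, -0.5, 0.2]
width: 1.001
gripper_force: 0.0
position: [0.4255, -0.1702, 0.1794]
width: 0.671
clock: 13.05
position: [0.4249, -0.1699, 0.3306]
ee_rot: [-3.14, 0.002, 0.002]
force: [1.4, -1.6, -0.5]
width: 0.674
gripper_force: 15.0
tcp [ 0.4249 -0.1699  0.3306] [ 0.4272 -0.17    0.3379] [-3.1405  0.0015  0.0024] 0.6738209826329082
place ring63_mid 0.56 [243.1 256.3] [ 0.4239 -0.1705  0.15  ] [-0.0011 -0.0006 -0.1806]
sil ring63_mid 0.9 [227.5 253. ] ctr 0.42451053857803345 -0.16993966698646545 dia 0.06521636247634888 box [ 0.436 -0.17 ] [0.0416 0.0639]
sil ring63_mid 0.67 [  8.4 138.8] ctr 0.533044695854187 -0.11608360707759857 dia 0.11474831402301788 box [ 0.5363 -0.1161] [0.0097 0.1145]
```

```bash
python3 -m inch '0.04 -0.028 0 0 0.04;0.08 -0.056 0 0 0.04;0.12 -0.084 0 0 0.04;0.16 -0.112 0 0 0.04;0.19 -0.134 0 0 0.04' | grep pos;python3 -m inch '0.039 -0.0265 0 0 0.04;0.039 -0.0265 0.03 0 0.04;0.039 -0.0265 0.06 0 0.04;0.039 -0.0265 0.06 0 0.04;0.039 -0.0265 0.06 0 0.04' | tail -5;  python3 c.py w6.png ring63_mid .1
```

```text
position: [0.6171, -0.0342, 0.3271]
position: [0.6541, -0.01, 0.2679]
ee_rot: [3.141, -0.002, -0.005]
force: [0.4, 0.7, -0.1]
width: 0.674
gripper_force: 15.0
tcp [ 0.6541 -0.01    0.2679] [ 0.6547 -0.01    0.2694] [ 3.1414 -0.0018 -0.0051] 0.6737787535616364
place ring63_mid 0.78 [247.1 255.5] [ 0.6565 -0.0104  0.1   ] [ 0.0024 -0.0004 -0.1679]
sil ring63_mid 0.7 [228.  254.5] ctr 0.6598281264305115 -0.01016987208276987 dia 0.05999533832073212 box [ 0.6702 -0.0101] [0.0382 0.0583]
```

View pics/w6.png

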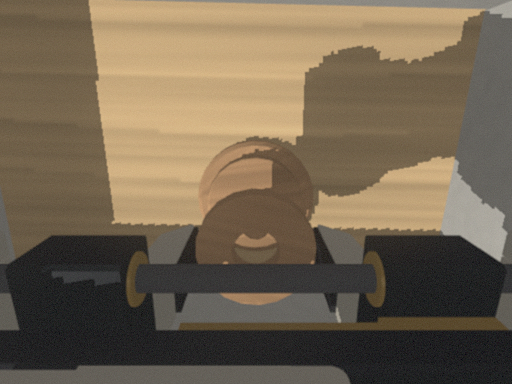

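```bash
python3 -m inch '0 0 0.01 0 0.04;0 0 0.02 0 0.04;0 0 0.03 0 0.04;0 0 0.03 0 0.04' | grep -E 'pos|force';python3 -m inch '0 0 0.01 0 0.04;0 0 0.02 0 0.04;0 0 0.026 0 0.04;0 0 0.026 0 0.04' | grep -E 'pos|force|wid'
```

```text
position: [0.6538, -0.0102, 0.2371]
force: [0.1, -1.5, 0.5]
gripper_force: 15.0
position: [0.6542, -0.01, 0.2119]
force: [0.8, 0.3, -0.5]
width: 0.673
gripper_force: 15.0
```

```bash
python3 -m inch '0 0 0.001 0 0.0918;0 0 0.001 0 0.0918;0 0 0.001 0 0.0918;0 0 0.001 0 0.0918;0 0 -0.02 0 0.0918'|grep wid;python3 -m inch '0 0 -0.04 0 0.0918;0 0 -0.09 0 0.0918;0 0 -0.12 0 0.0918;0 0 -0.13 0 0.0918' |grep pos;  python3 c.py - ring63_mid .0355
python3 -m inch '-0.035 -0.035 0 0 0.0918;-0.07 -0.07 0 0 0.0918;-0.09 -0.115 0 0.1 0.0918;-0.09 -0.165 0 0.2 0.0918;-0.09 -0.215 0 0.3 0.0918'|grep pos
python3 -m inch '0.0 0 0 0.1 0.0918;0 0 0 0.22 0.0918;0 0 0 0.22 0.0918'; python3 c.py w7.png ring56_mid,pencil_cup .0065
```

```text
width: 0.998
position: [0.6555, -0.0096, 0.3678]
tcp [ 0.6555 -0.0096  0.3678] [ 0.6554 -0.0097  0.3675] [-3.1413  0.0021 -0.0103] 1.0008154371717157
place ring63_mid 0.64 [179.3 253.6] [ 0.6553 -0.0081  0.0355] [-0.0002  0.0015 -0.3323]
sil ring63_mid 0.8 [169.  252.5] ctr 0.6554024815559387 -0.010183929465711117 dia 0.06345987319946289 box [ 0.6558 -0.0101] [0.0624 0.0609]
position: [0.5638, 0.206, 0.3613]
clock: 17.0
position: [0.5643, 0.2053, 0.361]
ee_rot: [3.033, -0.811, -0.004]
force: [0.2, 0.4, -0.2]
width: 1.001
gripper_force: 0.0
tcp [0.5643 0.2053 0.361 ] [0.5645 0.205  0.3613] [ 3.0326 -0.8106 -0.0041] 1.0008148324522672
place ring56_mid 0.95 [230.4 128.6] [0.5765 0.3632 0.0065] [ 0.0121  0.1579 -0.3545]
place ring56_mid 0.73 [296.8 168. ] [0.4818 0.3737 0.0065] [-0.0826  0.1684 -0.3545]
sil ring56_mid 0.72 [221.7 122.5] ctr 0.5803104639053345 0.3611742854118347 dia 0.06201674044132233 box [0.587  0.3608] [0.0406 0.0605]
sil ring56_mid 0.64 [302.9 166.5] ctr 0.47724834084510803 0.37284010648727417 dia 0.05719670653343201 box [0.4753 0.3728] [0.0405 0.0564]
place pencil_cup 0.6 [135.6  66.6] [0.6954 0.3555 0.0065] [ 0.131   0.1501 -0.3545]
sil pencil_cup 0.76 [145.3  41.8] ctr 0.6839350461959839 0.38634780049324036 dia 0.140358105301857 box [0.7054 0.3863] [0.095  0.1397]
```

View pics/w7.png

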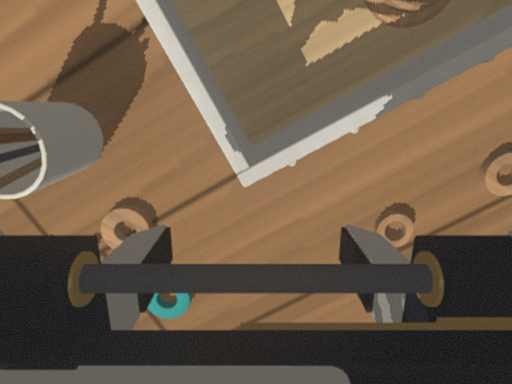

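```bash
python3 -m inch '-0.02 -0.045 0 0 0.0918;-0.04 -0.09 0 0 0.0918;-0.066 -0.143 0 0 0.0918;-0.066 -0.143 0.04 0 0.0918;-0.066 -0.143 0.07 0 0.0918'|grep pos;python3 -m inch '0 0 0 0 0.0918;0 0 0 0 0.0918'|grep pos; cat > e.py <<'E'
import sys
from h import *
np.set_printoptions(precision=4,suppress=True)
q=sys.argv[1]; z=float(sys.argv[2])
s=arm.observe();c=cal("wrist");arm.get_image("wrist");R=cv2.Rodrigues(s["ee_rot"])[0]
for r in arm.place_of("wrist",q)[:2]:
    X=onz("wrist",r["point"],z,c); print("place",round(r["conf"],2),np.round(r["point"],1),X,"tool",R.T@(X-s["position"]))
for r in arm.silhouettes("wrist",q)[:2]:
    cn=max(cv2.findContours(r["region"].astype(np.uint8),0,2)[0],key=cv2.contourArea)
    P=np.array([onz("wrist",(p[0][1],p[0][0]),z+.0065,c)[:2] for p in cn])
    (x,y),rad=cv2.minEnclosingCircle(P.astype(np.float32)); X=np.array([x,y,z])
    print("sil",round(r["conf"],2),np.round(r["point"],1),X,"tool",R.T@(X-s["position"]),"dia",2*rad)
print(s["position"])
E
python3 e.py ring56_mid .0065
```

```text
position: [0.5773, 0.3662, 0.2917]
position: [0.5793, 0.3613, 0.2934]
place 0.55 [278.5 291.1] [0.4855 0.3753 0.0065] tool [-0.0882  0.0343  0.2869]
sil 0.76 [296.9 292. ] [0.4712 0.38   0.0065] tool [-0.103   0.0373  0.2869] dia 0.04671180620789528
sil 0.66 [180.4 252.9] [0.5802 0.3632 0.0065] tool [-0.0001 -0.0024  0.2869] dia 0.05719548091292381
[0.5793 0.3613 0.2934]
```

```bash
python3 -m inch '-0.001 -0.002 0.05 0 0.0918;-0.001 -0.002 0.05 0 0.0918'|grep pos; python3 e.py ring56_mid .0065
```

```text
position: [0.5778, 0.3629, 0.2397]
place 0.86 [313.1 301.1] [0.4835 0.3738 0.0065] tool [-0.0864  0.0363  0.2337]
place 0.78 [209.1 249.5] [0.5791 0.3654 0.0065] tool [ 0.0006 -0.004   0.2332]
sil 0.74 [198.6 253.7] [0.5804 0.3623 0.0065] tool [ 0.0033 -0.002   0.2332] dia 0.057888053357601166
sil 0.64 [303.7 301.9] [0.4903 0.3699 0.0065] tool [-0.0787  0.0363  0.2337] dia 0.05692587420344353
[0.5778 0.3629 0.2397]
```

```bash
python3 -m inch '0.0015 -0.0015 0.03 0 0.08;0.0015 -0.0015 0.0595 0 0.08;0.0015 -0.0015 0.0595 0 0.08;0.0015 -0.0015 0.0595 0 0.08'|grep -E 'pos|force';python3 -m inch '0 0 0 0 0.035;0 0 0 0 0.035;0 0 0 0 0.035;0 0 0 0 0.035;0 0 0 0 0.035'|grep -E 'pos|wid';python3 -m inch '0 0 0 0 0.035;0 0 0 0 0.035;0 0 -0.05 0 0.035;0 0 -0.1 0 0.035;0 0 -0.15 0 0.035'|grep -E 'pos|wid'; python3 -m inch '0 0 -0.01 0 0.035;0 0 -0.01 0 0.035'|grep pos; python3 e.py ring56_mid 0.167
```

```text
position: [0.5818, 0.3651, 0.1857]
force: [-0.1, 0.2, 1.0]
gripper_force: 0.0
position: [0.5814, 0.365, 0.1847]
width: 0.608
position: [0.5808, 0.3647, 0.3353]
width: 0.608
position: [0.5816, 0.3651, 0.3465]
place 0.91 [246.3 257.2] [0.5799 0.3658 0.167 ] tool [-0.0022  0.0011  0.1795]
sil 0.9 [230.8 255.9] [0.5831 0.3649 0.167 ] tool [0.001  0.0002 0.1795] dia 0.05637570843100548
sil 0.49 [246.9 270.7] [0.578  0.3576 0.167 ] tool [0.0003 0.0092 0.1795] dia 0.008155521005392075
[0.5816 0.3651 0.3465]
```

```bash
python3 -m inch '0.025 0.043 0 0 0.035;0.05 0.087 0 0 0.035;0.074 0.13 0 0 0.035;0.111 0.163 0 0 0.035;0.148 0.196 0 0 0.035'|grep pos;python3 -m inch '0.035 0.032 0 -0.14 0.035;0.07 0.063 0 -0.28 0.035;0.102 0.0925 0 -0.42 0.035;0.102 0.0925 0 -0.52 0.035;0.102 0.0925 0 -0.52 0.035'|grep -E 'pos|rot'; python3 -m inch '0 0 0 0 0.035;0 0 0 0 0.035'|grep -E 'pos|rot'
```

```text
position: [0.6112, 0.1193, 0.3417]
position: [0.6539, -0.0119, 0.3412]
ee_rot: [3.141, -0.005, -0.006]
position: [0.6538, -0.008, 0.3429]
ee_rot: [-3.141, 0.002, 0.002]
```

```bash
python3 -m inch '0.001 0 0.04 0 0.035;0.001 0 0.07 0 0.035;0.001 0 0.07 0 0.035;0.001 0 0.07 0 0.035'|grep -E 'pos|force';python3 -c "
from h import *
save('wrist','w8.png',(130,300,170,340),2.5)"
```

```text
position: [0.6552, -0.0088, 0.274]
force: [0.3, -0.0, 0.8]
gripper_force: 15.0
```

View pics/w8.png

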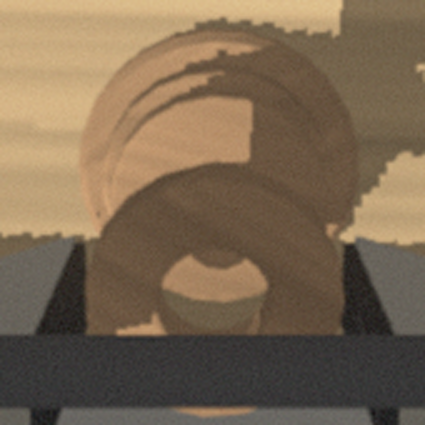

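```bash
python3 -m inch '0 0 0.01 0 0.035;0 0 0.02 0 0.035;0 0 0.03 0 0.035;0 0 0.03 0 0.035' | grep -E 'pos|force';python3 -m inch '0 0 0.01 0 0.035;0 0 0.014 0 0.035;0 0 0.014 0 0.035' | grep -E 'pos|force|wid'
```

```text
position: [0.6545, -0.0099, 0.2419]
force: [-0.9, 0.3, -0.3]
gripper_force: 15.0
position: [0.6549, -0.0099, 0.2288]
force: [-1.0, 0.1, -0.3]
width: 0.606
gripper_force: 15.0
```

```bash
python3 -m inch '0 0 0.001 0 0.08;0 0 0.001 0 0.0918;0 0 0.001 0 0.0918;0 0 -0.02 0 0.0918;0 0 -0.06 0 0.0918'|grep wid;python3 -m inch '0 0 -0.04 0 0.0918;0 0 -0.08 0 0.0918;0 0 -0.08 0 0.0918' |grep pos;  python3 e.py ring56_mid .0485
python3 -m inch '-0.045 0.005 0 0 0.08;-0.09 0.01 0 0 0.08;-0.135 0.015 0 0 0.08;-0.18 0.02 0 0 0.08;-0.22 0.022 0 0 0.08'|grep pos
python3 -m inch '0 0 0.05 0 0.08;0 0 0.1 0 0.08;0 0 0.1 0 0.08;0 0 0.1 0 0.08'|grep pos; python3 e.py ring49_mid .0065
```

```text
width: 0.977
position: [0.6568, -0.0098, 0.3765]
place 0.92 [187.3 253.1] [ 0.6507 -0.0077  0.0485] tool [-0.0096 -0.0019  0.328 ]
sil 0.67 [184.6 246.5] [ 0.6539 -0.0101  0.0485] tool [-0.0064  0.0005  0.328 ] dia 0.0575004480779171
[ 0.6568 -0.0098  0.3765]
position: [0.4324, -0.0321, 0.3682]
position: [0.4348, -0.0315, 0.2693]
place 0.6 [202.7 250.8] [ 0.4292 -0.0282  0.0065] tool [-0.0044 -0.0033  0.2629]
sil 0.59 [215.7 248.5] [ 0.4292 -0.0285  0.0065] tool [-0.0045 -0.003   0.2629] dia 0.05102928727865219
[ 0.4348 -0.0315  0.2693]
```

```bash
python3 -m inch '-0.005 -0.003 0.04 0 0.075;-0.005 -0.003 0.08 0 0.075;-0.005 -0.003 0.087 0 0.075;-0.005 -0.003 0.087 0 0.075'|grep -E 'pos|force';python3 -m inch '0 0 0 0 0.03;0 0 0 0 0.03;0 0 0 0 0.03;0 0 0 0 0.03;0 0 0 0 0.03'|grep -E 'pos|wid';python3 -m inch '0 0 0 0 0.03;0 0 0 0 0.03;0 0 -0.05 0 0.03;0 0 -0.1 0 0.03;0 0 -0.15 0 0.03'|grep -E 'pos|wid'; python3 -m inch '0 0 -0.01 0 0.03;0 0 -0.01 0 0.03'|grep pos; python3 e.py ring49_mid 0.167
```

```text
position: [0.4305, -0.0285, 0.1831]
force: [0.9, 0.5, -0.8]
gripper_force: 0.0
position: [0.4306, -0.0286, 0.1835]
width: 0.517
position: [0.4296, -0.0286, 0.3345]
width: 0.518
position: [0.4306, -0.0286, 0.3448]
place 0.67 [248.3 251.6] [ 0.4289 -0.0268  0.167 ] tool [-0.0026 -0.0018  0.1777]
sil 0.71 [232.4 256.9] [ 0.432  -0.0289  0.167 ] tool [0.0005 0.0003 0.1778] dia 0.04881519451737404
[ 0.4306 -0.0286  0.3448]
```

```bash
python3 -m inch '0.045 -0.004 0 0 0.03;0.09 -0.008 0 0 0.03;0.135 -0.012 0 0 0.03;0.18 -0.016 0 0 0.03;0.2245 -0.019 0 0 0.03'|grep pos;python3 -m inch '0 0 0.04 0 0.03;0 0 0.07 0 0.03;0 0 0.07 0 0.03;0 0 0.07 0 0.03'|grep -E 'pos|force';python3 -c "
from h import *
save('wrist','w9.png',(130,300,170,340),2.5)"
```

```text
position: [0.656, -0.0095, 0.3397]
position: [0.6542, -0.0098, 0.2712]
force: [0.8, -0.1, 0.1]
gripper_force: 14.9
```

View pics/w9.png

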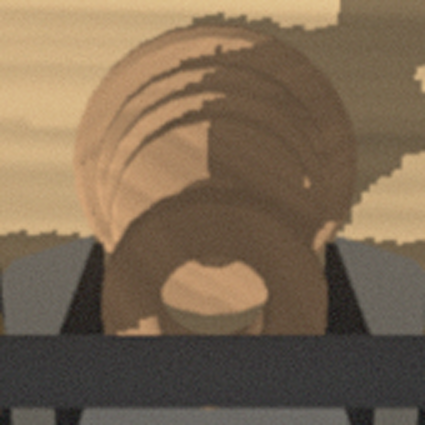

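```bash
python3 -m inch '0 0 0.01 0 0.03;0 0 0.02 0 0.03;0 0 0.02 0 0.03' | grep -E 'pos|force';python3 -m inch '0 0 0.008 0 0.03;0 0 0.0125 0 0.03;0 0 0.0125 0 0.03' | grep -E 'pos|force|wid'
```

```text
position: [0.6543, -0.0099, 0.2518]
force: [-0.9, -0.4, 0.4]
gripper_force: 14.9
position: [0.6547, -0.0099, 0.2396]
force: [0.5, -0.6, -0.6]
width: 0.519
gripper_force: 14.9
```

```bash
python3 -m inch '0 0 0.001 0 0.08;0 0 0.001 0 0.08;0 0 0.001 0 0.08;0 0 -0.02 0 0.08;0 0 -0.06 0 0.08'|grep wid;python3 -m inch '0 0 -0.04 0 0.08;0 0 -0.07 0 0.08;0 0 -0.07 0 0.08' |grep pos;  python3 e.py ring49_mid .0615
python3 -m inch '-0.045 -0.02 0 0 0.08;-0.09 -0.04 0 0 0.08;-0.135 -0.06 0 0 0.08;-0.18 -0.08 0 0 0.08;-0.22 -0.1 0 0 0.08'|grep pos
python3 -m inch '-0.006 -0.005 0.05 0 0.08;-0.006 -0.005 0.1 0 0.08;-0.006 -0.005 0.1 0 0.08;-0.006 -0.005 0.1 0 0.08'|grep pos; python3 e.py ring42_mid .0065
```

```text
width: 0.858
position: [0.6559, -0.0097, 0.3757]
place 0.57 [187.  255.9] [ 0.6531 -0.0105  0.0615] tool [-0.0054  0.0009  0.3141]
sil 0.93 [197.7 256.8] [ 0.6528 -0.0105  0.0615] tool [-0.0058  0.0009  0.3141] dia 0.05035350099205971
sil 0.24 [163.4 260.9] [ 0.658  -0.0102  0.0615] tool [-0.0006  0.0007  0.3142] dia 0.052875932306051254
[ 0.6559 -0.0097  0.3757]
position: [0.432, 0.0908, 0.3688]
position: [0.4285, 0.0952, 0.2698]
place 0.95 [196.9 247.6] [0.4278 0.1008 0.0065] tool [ 0.0003 -0.0059  0.2633]
sil 0.75 [209.8 243.4] [0.4296 0.1009 0.0065] tool [ 0.0022 -0.006   0.2633] dia 0.0430271178483963
[0.4285 0.0952 0.2698]
```

```bash
python3 -m inch '0.0005 -0.006 0.04 0 0.075;0.0005 -0.006 0.08 0 0.075;0.0005 -0.006 0.087 0 0.075;0.0005 -0.006 0.087 0 0.075'|grep -E 'pos|force';python3 -m inch '0 0 0 0 0.025;0 0 0 0 0.025;0 0 0 0 0.025;0 0 0 0 0.025;0 0 0 0 0.025'|grep -E 'pos|wid';python3 -m inch '0 0 0 0 0.025;0 0 0 0 0.025;0 0 -0.05 0 0.025;0 0 -0.1 0 0.025;0 0 -0.15 0 0.025'|grep -E 'pos|wid'; python3 -m inch '0 0 -0.01 0 0.025;0 0 -0.01 0 0.025'|grep pos; python3 e.py ring42_mid 0.167
```

```text
position: [0.4296, 0.1013, 0.1836]
force: [-0.1, -0.2, -0.5]
gripper_force: 0.0
position: [0.4295, 0.1014, 0.1837]
width: 0.45
position: [0.4288, 0.1013, 0.3348]
width: 0.453
position: [0.4298, 0.1016, 0.3451]
place 0.97 [249.6 253.6] [0.427  0.1025 0.167 ] tool [-0.0035 -0.0007  0.1781]
sil 0.73 [232.1 255.3] [0.4319 0.1018 0.167 ] tool [ 0.0014 -0.0001  0.1781] dia 0.042119935154914856
[0.4298 0.1016 0.3451]
```

```bash
python3 -m inch '0.045 0.022 0 0 0.025;0.09 0.044 0 0 0.025;0.135 0.066 0 0 0.025;0.18 0.088 0 0 0.025;0.2 0.1 0 0 0.025'|grep pos;python3 -m inch '0.0255 0.011 0 0 0.025;0.0255 0.011 0.04 0 0.025;0.0255 0.011 0.07 0 0.025;0.0255 0.011 0.07 0 0.025;0.0255 0.011 0.07 0 0.025'|grep -E 'pos|force';python3 -c "
from h import *
save('wrist','w10.png',(130,300,170,340),2.5)"
```

```text
position: [0.6319, -0.0015, 0.3401]
position: [0.6543, -0.0097, 0.2717]
force: [0.2, 0.1, 0.2]
gripper_force: 15.0
```

View pics/w10.png

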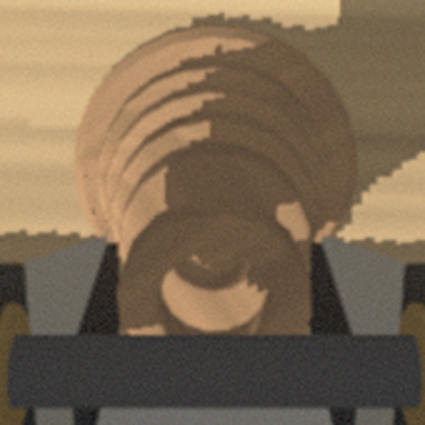

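```bash
python3 -m inch '0 0 0.008 0 0.025;0 0 0.014 0 0.025;0 0 0.019 0 0.025;0 0 0.019 0 0.025;0 0 0.019 0 0.025' | grep -E 'pos|force';python3 -m inch '0 0 0.0005 0 0.07;0 0 0.0005 0 0.07;0 0 0.0005 0 0.07;0 0 0.0005 0 0.07;0 0 -0.02 0 0.08' | grep -E 'pos|force|wid';python3 -m inch '0 0 -0.05 0 0.08;0 0 -0.09 0 0.08;-0.04 0 -0.1 0 0.08;-0.08 0 -0.1 0 0.08;-0.08 0 -0.1 0 0.08'|grep pos; python3 e.py ring42_mid .0745; python3 e.py ring49_mid .0615;python3 -c "
from h import *
save('wrist','w11.png',(40,260,130,380),2.4)"
```

```text
position: [0.6547, -0.0099, 0.2543]
force: [-0.1, -0.5, -0.1]
gripper_force: 15.0
position: [0.6536, -0.01, 0.2719]
force: [1.1, 0.9, -0.4]
width: 0.804
gripper_force: 0.0
position: [0.5701, -0.0099, 0.3743]
place 0.58 [ 88.9 255.8] [ 0.653  -0.0109  0.0745] tool [0.084  0.0007 0.2995]
sil 0.78 [ 75.9 260.1] [ 0.6528 -0.0101  0.0745] tool [ 0.0839 -0.0001  0.2995] dia 0.04162447899580002
[ 0.5701 -0.0099  0.3743]
place 0.88 [ 97.5 254.8] [ 0.6525 -0.0098  0.0615] tool [ 0.0772 -0.0001  0.3133]
sil 0.69 [122.1 257.4] [ 0.6509 -0.0102  0.0615] tool [0.0755 0.0003 0.3133] dia 0.048145197331905365
[ 0.575  -0.0098  0.3747]
```

View pics/w11.png

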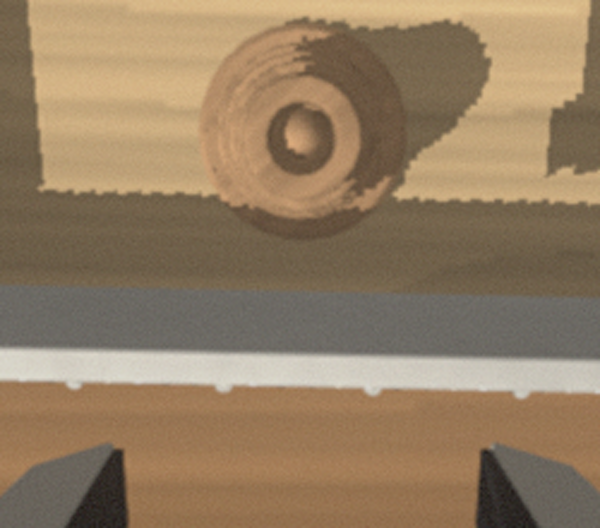

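```bash
python3 -m inch '-0.02 0.045 0 0 0.08;-0.04 0.09 0 0 0.08;-0.06 0.135 0 0 0.08;-0.08 0.18 0 0 0.08;-0.1 0.225 0 0 0.08'|grep pos;python3 -m inch '-0.01 0.045 0 0 0.08;-0.03 0.09 0 0 0.08;-0.05 0.135 0 0 0.08;-0.055 0.165 0 0 0.08;-0.055 0.165 0 0 0.08'|grep pos; cat > f.py <<'E'
from h import *
np.set_printoptions(precision=4,suppress=True)
s=arm.observe();c=cal("wrist");arm.get_image("wrist");R=cv2.Rodrigues(s["ee_rot"])[0];t=s["position"];print(t,s["ee_rot"])
for q in("pole_grip","pole_hook","rest_mid"):
    for r in arm.place_of("wrist",q)[:2]: 
        X=onz("wrist",r["point"],.055,c);print(q,round(r["conf"],2),np.round(r["point"]),X,"tool",R.T@(X-t))
for r in arm.silhouettes("wrist","pole_grip")[:1]:
    m=r["region"];v,u=np.nonzero(m);P=np.array([onz("wrist",p,.065,c)[:2] for p in zip(v,u)])
    print("sil",round(r["conf"],2),m.sum(),"rows",v.min(),v.max(),"cols",u.min(),u.max())
    x0,x1=P[:,0].min(),P[:,0].max();a=[]
    for x in np.arange(x0,x1,.01):
        k=P[abs(P[:,0]-x)<.003]
        if len(k)>5:
            w=np.ptp(k[:,1]); print(round(x,3),round(k[:,1].min(),4),round(k[:,1].max(),4),round((k[:,1].max()+k[:,1].min())/2,4))
E
python3 f.py
```

```text
position: [0.4739, -0.2365, 0.3742]
position: [0.417, -0.4048, 0.3739]
[ 0.417  -0.4048  0.3739] [ 3.1389 -0.0137 -0.0017]
pole_grip 0.57 [151. 245.] [ 0.4452 -0.3968  0.055 ] tool [ 0.0284 -0.0091  0.3188]
sil 0.88 5841 rows 0 305 cols 217 282
0.283 -0.4205 -0.4025 -0.4115
0.293 -0.4204 -0.4015 -0.4109
0.333 -0.4151 -0.3979 -0.4065
0.343 -0.4151 -0.396 -0.4056
0.353 -0.4141 -0.3942 -0.4042
0.363 -0.4132 -0.3934 -0.4033
0.373 -0.4122 -0.3926 -0.4024
0.383 -0.4112 -0.3909 -0.4011
0.393 -0.4103 -0.39 -0.4002
0.403 -0.4094 -0.3893 -0.3993
0.413 -0.4076 -0.3886 -0.3981
0.423 -0.4067 -0.387 -0.3969
0.433 -0.4058 -0.3855 -0.3957
0.443 -0.4041 -0.3848 -0.3944
0.453 -0.4033 -0.3841 -0.3937
0.463 -0.4025 -0.3826 -0.3926
0.473 -0.4009 -0.382 -0.3914
0.483 -0.4009 -0.3806 -0.3908
0.493 -0.4003 -0.3802 -0.3902
0.503 -0.3995 -0.3778 -0.3887
0.513 -0.3971 -0.3774 -0.3873
0.523 -0.3965 -0.3761 -0.3863
0.533 -0.395 -0.3755 -0.3853
0.543 -0.3927 -0.3761 -0.3844
0.553 -0.3913 -0.3756 -0.3834
0.563 -0.428 -0.3785 -0.4033
```

```bash
python3 -m inch '0.023 -0.01 0.03 -0.106 0.06;0.023 -0.01 0.08 -0.106 0.06;0.023 -0.01 0.08 -0.106 0.06;0.023 -0.01 0.08 -0.106 0.06'|grep -E 'pos|rot'; python3 f.py
```

```text
position: [0.4424, -0.3889, 0.2944]
ee_rot: [-3.136, -0.166, 0.003]
[ 0.4424 -0.3889  0.2944] [-3.1359 -0.1656  0.0026]
pole_grip 0.92 [203. 264.] [ 0.4455 -0.395   0.055 ] tool [0.0028 0.0068 0.2394]
```

```bash
python3 -m inch '0.002 0.006 0.04 0 0.06;0.002 0.006 0.06 0 0.06;0.002 0.006 0.0765 0 0.06;0.002 0.006 0.0765 0 0.06'|grep -E 'pos|force';python3 -m inch '0 0 0 0 0.01;0 0 0 0 0.01;0 0 0 0 0.01;0 0 0 0 0.01;0 0 0 0 0.01' 40|grep -E 'pos|wid|force';python3 -m inch '0 0 0 0 0.01;0 0 0 0 0.01;0 0 0 0 0.01'|grep -E 'pos|wid|force'
```

```text
position: [0.4443, -0.3951, 0.2167]
force: [-0.0, 0.6, 0.3]
gripper_force: 0.0
position: [0.445, -0.3954, 0.2182]
force: [-0.6, 0.2, -0.6]
width: 0.267
gripper_force: 0.0
position: [0.4449, -0.3953, 0.218]
force: [-0.8, 0.9, 4.7]
width: 0.218
gripper_force: 40.0
```

```bash
python3 -m inch '0 0 -0.02 0 0.01;0 0 -0.05 0 0.01;0 0 -0.1 0 0.01;0 0 -0.15 0 0.01;0 0 -0.15 0 0.01'|grep -E 'pos|wid|force'; cat > g.py <<'E'
from h import *
np.set_printoptions(precision=4,suppress=True)
s=arm.observe();c=cal("wrist");arm.get_image("wrist");R=cv2.Rodrigues(s["ee_rot"])[0];t=s["position"];print(t,s["ee_rot"])
z=t[2]-.163
for q in("pole_grip","pole_hook"):
    for r in arm.place_of("wrist",q)[:2]: 
        X=onz("wrist",r["point"],z,c);print(q,round(r["conf"],2),np.round(r["point"]),X,"tool",R.T@(X-t))
for r in arm.silhouettes("wrist","pole_hook")[:1]:
    m=r["region"];v,u=np.nonzero(m);P=np.array([R.T@(onz("wrist",p,z,c)-t) for p in zip(v,u)])
    print("sil",round(r["conf"],2),m.sum(),"x",P[:,0].min(),P[:,0].max(),"y",P[:,1].min(),P[:,1].max())
    for x in np.arange(.05,.16,.006):
        k=P[abs(P[:,0]-x)<.002]
        if len(k)>3: print(round(x,3),k[:,1].min(),k[:,1].max())
E
python3 g.py; python3 - <<'E'
from h import *
for n in("top","scene"):
    arm.get_image(n)
    for q in ("pull_ring","locker","post_foot","pole_hook"): print(n,q,[(np.round(r["point"],1),round(r["conf"],2)) for r in arm.place_of(n,q)[:2]])
    for q in ("pull_ring",):
        for r in arm.silhouettes(n,q)[:2]: v,u=np.nonzero(r["region"]); print("sil",r["conf"],len(v),v.min(),v.max(),u.min(),u.max())
E
```

```text
position: [0.4463, -0.3966, 0.3746]
force: [0.6, -0.6, -2.2]
width: 0.216
gripper_force: 40.0
[ 0.4463 -0.3966  0.3746] [3.13   0.1636 0.0136]
pole_grip 0.56 [256. 255.] [ 0.4481 -0.3978  0.2116] tool [0.0004 0.0001 0.163 ]
sil 0.62 12900 x -0.03882588966807014 0.11374590878123979 y -0.010343322278244686 0.0107213674448465
0.05 -0.009976688497856802 0.01060358636641466
0.056 -0.00982342016148422 0.010485532510773662
0.062 -0.01016043687950723 0.010370080997956886
0.068 -0.010083831750683914 0.010620017264614211
0.074 -0.010343322278244686 0.010567297900974083
0.08 -0.010284059418729053 0.010446300257253176
0.086 -0.010159324298397887 0.010712273877441338
0.092 -0.00961655270252731 0.01061820658413046
0.098 -0.00824788480894796 0.0084008131639371
0.104 -0.008151395739076164 0.008687406924867374
0.11 -0.008044731457301208 0.00856768666077301
top pull_ring [(array([106.8, 259. ]), 0.64), (array([212.2,  98.1]), 0.62)]
top locker [(array([171.3, 259.1]), 0.71), (array([180.8, 262.8]), 0.57)]
top post_foot [(array([180., 266.]), 0.81)]
top pole_hook [(array([201.5, 400.1]), 0.8), (array([173.9, 257.2]), 0.22)]
sil 0.7 3489 97 136 186 331
scene pull_ring [(array([148. , 300.3]), 0.83)]
scene locker [(array([211.1, 267.9]), 0.64)]
scene post_foot [(array([211. , 256.4]), 0.55)]
scene pole_hook [(array([243. , 169.6]), 0.86)]
sil 0.62 2982 124 241 267 329
```

```bash
python3 - <<'E'
from h import *
np.set_printoptions(precision=4,suppress=True)
print("hook",tri("top",[201.5,400.1],"scene",[243,169.6]))
for a in([106.7,257.4],[106.8,259]):
  for b in([151.4,301],[148,300.3]): print(tri("top",a,"scene",b), onz("top",a,.38))
E
```

```text
hook (array([ 0.5762, -0.4031,  0.2077]), np.float64(0.00845057785733845))
(array([0.7922, 0.0107, 0.3702]), np.float64(0.006193182552832795)) [0.7914 0.0123 0.38  ]
(array([0.7882, 0.0106, 0.3821]), np.float64(0.00571350232696948)) [0.7914 0.0123 0.38  ]
(array([0.7924, 0.0072, 0.3723]), np.float64(0.003632368119040218)) [0.7912 0.0081 0.38  ]
(array([0.7883, 0.0071, 0.3842]), np.float64(0.003182209260985419)) [0.7912 0.0081 0.38  ]
```

```bash
python3 -m inch '0 0 -0.05 0 0.01;0 0 -0.1 0 0.01;0 0 -0.15 0 0.01;0 0 -0.2 0 0.01;0 0 -0.245 0 0.01'|grep -E 'pos|wid';python3 -m inch '0.015 -0.046 0 0.03 0.01;0.03 -0.092 0 0.06 0.01;0.045 -0.138 0 0.1 0.01;0.06 -0.184 0 0.132 0.01;0.075 -0.23 0 0.132 0.01'|grep -E 'pos|wid|rot'
```

```text
position: [0.4443, -0.395, 0.6157]
width: 0.217
position: [0.4952, -0.1568, 0.613]
ee_rot: [3.141, -0.045, 0.001]
width: 0.211
```

```bash
python3 -m inch '0.02 -0.045 0 0 0.01;0.04 -0.09 0 0 0.01;0.06 -0.135 0 0 0.01;0.08 -0.18 0 0 0.01;0.1 -0.225 0 0 0.01'|grep -E 'pos|wid';python3 -m inch '0.045 -0.015 0 0 0.01;0.088 -0.025 0 0 0.01;0.088 -0.025 0 0 0.01;0.088 -0.025 0 0 0.01'|grep -E 'pos|wid|rot'; cat > k.py <<'E'
from h import *
np.set_printoptions(precision=4,suppress=True)
s=arm.observe();c=cal("wrist");arm.get_image("wrist");R=cv2.Rodrigues(s["ee_rot"])[0];t=s["position"];print(t,s["ee_rot"])
for q,z in(("pull_ring",.38),("pole_hook",t[2]-.163)):
    for r in arm.place_of("wrist",q)[:3]: 
        X=onz("wrist",r["point"],z,c);print(q,round(r["conf"],2),np.round(r["point"],1),X,"tool",R.T@(X-t))
    for r in arm.silhouettes("wrist",q)[:2]: v,u=np.nonzero(r["region"]); print("sil",q,round(r["conf"],2),np.round(r["point"]),len(v),v.min(),v.max(),u.min(),u.max())
E
python3 k.py
```

```text
position: [0.6019, 0.0652, 0.6129]
width: 0.214
position: [0.6912, 0.0865, 0.6106]
ee_rot: [3.141, -0.042, -0.004]
width: 0.214
[0.6912 0.0865 0.6106] [ 3.1409 -0.0423 -0.0045]
pull_ring 0.66 [ 60.5 372.7] [0.7872 0.0111 0.38  ] tool [0.0986 0.0726 0.2304]
pull_ring 0.64 [160.3 310.1] [0.7258 0.0483 0.38  ] tool [0.0362 0.0371 0.2305]
sil pull_ring 0.7 [ 65. 360.] 11690 4 108 82 511
sil pull_ring 0.59 [160. 305.] 160 153 181 298 327
sil pole_hook 0.89 [142. 252.] 12993 0 322 231 280
```

```bash
python3 - <<'E'
from h import *
np.set_printoptions(precision=4,suppress=True)
s=arm.observe();c=cal("wrist");im=arm.get_image("wrist");t=s["position"]
h=cv2.cvtColor(im,cv2.COLOR_RGB2HSV)
m=((h[...,1]<55)).astype(np.uint8)
n,l,st,ce=cv2.connectedComponentsWithStats(m[0:140,:].copy())
for i in range(1,n):
    if st[i,4]>60: print(st[i],ce[i], onz("wrist",ce[i][::-1],.38,c), h[l.shape[0]*0+int(ce[i][1]),int(ce[i][0])])
print(m[0:130:5,330:420:3])
E
```

```text
[ 234    0   43   49 1977] [254.9484  23.303 ] [0.8095 0.0822 0.38  ] [ 40   4 196]
[ 280    4  158  136 5676] [386.1841  79.1224] [ 0.7751 -0.0008  0.38  ] [ 26  14 130]
[ 173   79   58   61 1451] [188.3508 106.1792] [0.7619 0.127  0.38  ] [ 20  26 120]
[ 63 124  65  16 662] [ 98.5453 132.2659] [0.7467 0.1884 0.38  ] [ 23  36 129]
[[0 0 0 0 0 0 0 0 0 0 0 0 0 0 0 0 0 0 0 0 0 0 0 0 0 0 0 0 0 0]
 [0 0 0 0 0 0 0 0 0 0 0 0 0 0 0 1 1 1 0 0 0 0 0 0 0 0 0 0 0 0]
 [0 0 0 0 0 0 0 0 0 0 0 0 0 1 1 1 1 1 1 0 0 0 0 0 0 0 0 0 0 0]
 [0 0 0 0 0 0 0 0 0 0 0 1 1 1 1 1 1 1 1 1 0 0 0 0 0 0 0 0 0 0]
 [0 0 0 0 0 0 0 0 0 0 0 1 1 1 1 1 1 1 1 1 1 0 0 0 0 0 0 0 0 0]
 [0 0 0 0 0 0 0 0 0 0 1 1 1 1 0 1 1 1 1 1 1 0 0 0 0 0 0 0 0 0]
 [0 0 0 0 0 0 0 0 0 1 1 1 1 1 0 0 1 1 1 1 1 0 0 0 0 0 0 0 0 0]
 [0 0 0 0 0 0 0 0 0 1 1 1 1 0 0 0 1 1 1 1 1 0 0 0 0 0 0 0 0 0]
 [0 0 0 0 0 0 0 0 1 1 1 1 0 0 0 0 1 1 1 1 1 0 0 0 0 0 0 0 0 0]
 [0 0 0 0 0 0 0 0 1 1 1 1 0 0 0 0 1 1 1 1 1 0 0 0 0 0 0 0 0 0]
 [0 0 0 0 0 0 0 0 1 1 1 1 0 0 0 0 1 1 1 1 1 0 0 0 0 0 0 0 0 0]
 [0 0 0 0 0 0 1 1 1 1 1 1 1 0 0 0 1 1 1 1 1 0 0 0 0 0 0 0 0 0]
 [0 0 0 0 
[... 172 characters left out ...]
0 0 0]
 [0 0 0 0 0 0 0 1 1 1 1 0 0 0 1 1 1 1 1 1 0 0 0 0 0 0 0 0 0 0]
 [1 1 1 1 1 1 1 1 1 1 1 1 1 1 1 1 1 1 1 1 1 1 1 1 1 1 1 1 1 1]
 [0 0 0 0 0 0 0 1 1 1 1 0 0 0 1 1 1 1 0 0 0 0 0 1 1 1 1 1 1 1]
 [0 0 0 0 0 0 0 0 1 1 1 1 0 1 1 1 1 1 0 0 0 0 1 1 1 1 1 1 1 1]
 [0 0 0 0 0 0 0 0 1 1 1 1 1 1 1 1 1 0 0 0 0 0 1 1 1 1 1 1 1 1]
 [0 0 0 0 0 0 0 0 0 1 1 1 1 1 1 0 0 0 0 0 0 0 1 1 1 1 1 1 1 1]
 [0 0 0 0 0 0 0 0 0 0 0 0 1 1 0 0 0 0 0 0 0 0 1 1 1 1 1 1 1 1]
 [0 0 0 0 0 0 0 0 0 0 0 0 0 0 0 0 0 0 0 0 0 0 1 1 1 1 1 1 1 1]
 [0 0 0 0 0 0 0 0 0 0 0 0 0 0 0 0 0 0 0 0 0 0 1 1 1 1 1 1 1 1]
 [0 0 0 0 0 0 0 0 0 0 0 0 0 0 0 0 0 0 0 0 0 1 1 1 1 1 1 1 1 1]
 [0 0 0 0 0 0 0 0 0 0 0 0 0 0 0 0 0 0 0 0 0 1 1 1 1 1 1 1 1 1]]
```

```bash
python3 - <<'E'
from h import *
from scipy.optimize import least_squares
np.set_printoptions(precision=4,suppress=True)
s=arm.observe();c=cal("wrist");print(s["position"],c[1][:3,3])
th=np.linspace(0,2*np.pi,73);ph=np.linspace(0,2*np.pi,17);T,F=np.meshgrid(th,ph)
yaw=-.027
def ext(p):
    r=.026+.004*np.cos(F); X=r*np.cos(T);Z=r*np.sin(T);Y=.004*np.sin(F)
    W=np.stack([p[0]+X*np.cos(yaw)-Y*np.sin(yaw),p[1]+X*np.sin(yaw)+Y*np.cos(yaw),p[2]+Z],-1).reshape(-1,3)
    q=(W-c[1][:3,3])@c[1][:3,:3];u=c[0][0,0]*q[:,0]/-q[:,2]+c[0][0,2];v=-c[0][1,1]*q[:,1]/-q[:,2]+c[0][1,2]
    return np.array([v.min(),v.max(),u.min(),u.max()])
o=np.array([4,107,352.5,392.])
f=least_squares(lambda p:ext(p)-o,[.79,.01,.38],diff_step=1e-3);print(f.x,f.fun)
for z in(.372,.38,.388):
    g=least_squares(lambda p:ext([p[0],p[1],z])-o,[.79,.01],diff_step=1e-3);print(z,g.x,g.fun)
E
```

```text
[0.6891 0.0855 0.6143] [0.7644 0.0834 0.5937]
[0.7885 0.0087 0.373 ] [ 0.6446 -0.7256 -1.8754  1.4314]
0.372 [0.7887 0.0084] [ 0.8462 -0.9749 -1.77    1.3525]
0.38 [0.7875 0.0113] [-0.8439  1.1296 -2.6589  2.0119]
0.388 [0.7864 0.0142] [-2.647   3.4125 -3.6214  2.711 ]
```

```bash
python3 -m inch '-0.03 0.002 0 0 0.01;-0.03 0.002 0.02 0 0.01;-0.03 0.002 0.045 0 0.01;-0.03 0.002 0.07 0 0.01;-0.03 0.002 0.07 0 0.01'|grep -E 'pos|wid';python3 -m inch '0 0 0 0 0.01;0 0 0 0 0.01'|grep -E 'pos|wid|rot|force'; python3 - <<'E'
from h import *
np.set_printoptions(precision=4,suppress=True)
s=arm.observe();t=s["position"];R=cv2.Rodrigues(s["ee_rot"])[0]
print(t,"hook exp",t+R@[.134,.02,.163])
P={}
for n in("top","scene"):
    arm.get_image(n)
    for q in("pole_hook","pull_ring"):
        P[n,q]=arm.place_of(n,q)
        print(n,q,[(np.round(r["point"],1),round(r["conf"],2)) for r in P[n,q][:2]])
    print("proj hook exp",proj(n,t+R@[.134,.02,.163]),"ring",proj(n,[.788,.0105,.379]))
E
```

```text
position: [0.659, 0.0843, 0.5401]
width: 0.216
position: [0.6601, 0.0848, 0.5449]
ee_rot: [-3.141, 0.043, -0.004]
force: [0.1, 0.0, -1.6]
width: 0.214
gripper_force: 40.0
[0.6601 0.0848 0.5449] hook exp [0.7939 0.0612 0.3822]
top pole_hook [(array([106.6, 236.6]), 0.56)]
top pull_ring [(array([108.3, 258. ]), 0.8)]
proj hook exp (np.float64(105.12627895834198), np.float64(238.57581309942196)) ring (np.float64(108.09528739998032), np.float64(258.05222198077007))
scene pole_hook [(array([139.2, 309. ]), 0.62)]
scene pull_ring [(array([147.6, 301.9]), 0.71), (array([251.2, 150.6]), 0.21)]
proj hook exp (np.float64(139.54859639846404), np.float64(310.21075153181255)) ring (np.float64(148.5055850518933), np.float64(301.04168293582023))
```

```bash
python3 -m inch '0 0.01 0.002 0 0.01;0 0.02 0.002 0 0.01;0 0.03 0.002 0 0.01;0 0.03 0.002 0 0.01'|grep -E 'pos|wid|force';python3 -m inch '0 0.01 0 0 0.01;0 0.02 0 0 0.01;0 0.02 0 0 0.01'|grep -E 'pos|wid|force'; python3 - <<'E'
from h import *
s=arm.observe();t=s["position"];R=cv2.Rodrigues(s["ee_rot"])[0]
print(t,s["force"],"hook exp",t+R@[.134,.02,.163])
for n in("top","scene"):
    arm.get_image(n)
    for q in("pole_hook","pull_ring"): print(n,q,[(np.round(r["point"],1),round(r["conf"],2)) for r in arm.place_of(n,q)[:2]])
E
```

```text
position: [0.6594, 0.052, 0.5408]
force: [-0.2, -0.3, -0.8]
width: 0.213
gripper_force: 40.0
position: [0.6588, 0.0326, 0.5408]
force: [0.5, -0.6, -1.3]
width: 0.212
gripper_force: 40.0
[0.6588329  0.03257021 0.54075041] [ 0.5217626  -0.61907161 -1.29655011] hook exp [0.79219358 0.00834038 0.37779997]
top pole_hook []
top pull_ring []
scene pole_hook [(array([149.1, 298.9]), 0.73), (array([209.6, 257.1]), 0.19)]
scene pull_ring [(array([149.1, 300.7]), 0.61)]
```

```bash
python3 -m inch '-0.009 0 0 0 0.01;-0.018 0 0.001 0 0.01;-0.031 0 0.002 0 0.01;-0.044 0 0.004 0 0.01;-0.044 0 0.004 0 0.01'|grep -E 'pos|wid|force'; python3 - <<'E'
from h import *
s=arm.observe();t=s["position"];R=cv2.Rodrigues(s["ee_rot"])[0]
print(t,s["force"],"hook exp",t+R@[.134,.02,.163])
for n in("top","scene"):
    arm.get_image(n)
    for q in("pole_hook","pull_ring"): print(n,q,[(np.round(r["point"],1),round(r["conf"],2)) for r in arm.place_of(n,q)[:2]])
E
```

```text
position: [0.6131, 0.0363, 0.5373]
force: [-1.0, -0.4, -0.5]
width: 0.209
gripper_force: 40.0
[0.61309855 0.03630672 0.53730174] [-1.00084263 -0.38487739 -0.48417354] hook exp [0.74657813 0.01270659 0.37435623]
top pole_hook []
top pull_ring [(array([117.9, 256.3]), 0.83)]
scene pole_hook [(array([145. , 289.8]), 0.8)]
scene pull_ring [(array([147.9, 294.7]), 0.69)]
```

```bash
python3 -m inch '-0.0127 0 0.0026 0 0.01;-0.025 0 0.006 0 0.01;-0.0375 0 0.0095 0 0.01;-0.05 0 0.014 0 0.01;-0.0615 0 0.019 0 0.01'|grep -E 'pos|force';python3 -m inch '-0.0116 0 0.0056 0 0.01;-0.023 0 0.0117 0 0.01;-0.034 0 0.0185 0 0.01;-0.045 0 0.0255 0 0.01;-0.055 0 0.0335 0 0.01'|grep -E 'pos|wid|force|rot'; cat > p.py <<'E'
from h import *
np.set_printoptions(precision=4,suppress=True)
s=arm.observe();t=s["position"];R=cv2.Rodrigues(s["ee_rot"])[0]
print(t,s["force"],"hook exp",t+R@[.134,.02,.163])
d={}
for n in("top","scene"):
    arm.get_image(n)
    for q in("pole_hook","pull_ring"):
        r=arm.place_of(n,q)[:1]
        if r: d[n,q]=r[0]["point"]; print(n,q,np.round(r[0]["point"],1),round(r[0]["conf"],2))
for q in("pole_hook","pull_ring"):
    if ("top",q) in d and ("scene",q) in d: print(q,tri("top",d["top",q],"scene",d["scene",q]))
E
python3 p.py
```

```text
position: [0.5535, 0.0377, 0.5178]
force: [2.6, -0.3, -1.4]
gripper_force: 40.0
position: [0.4986, 0.0392, 0.4844]
ee_rot: [-3.141, 0.043, -0.003]
force: [2.0, -0.2, -1.1]
width: 0.211
gripper_force: 40.0
[0.4986 0.0392 0.4844] [ 2.0321 -0.1933 -1.0795] hook exp [0.6323 0.0156 0.3217]
top pole_hook [171.9 253.3] 0.57
top pull_ring [165.2 252.4] 0.79
scene pole_hook [142.2 258.4] 0.72
scene pull_ring [141.9 260.9] 0.93
pole_hook (array([0.6289, 0.0201, 0.3255]), np.float64(0.0008343384632536431))
pull_ring (array([0.6425, 0.0204, 0.3337]), np.float64(0.00806022425604524))
```

```bash
python3 -m inch '-0.01 0 0.0083 0 0.01;-0.0195 0 0.017 0 0.01;-0.0285 0 0.026 0 0.01;-0.037 0 0.036 0 0.01;-0.045 0 0.046 0 0.01'|grep -E 'pos|force';python3 -m inch '-0.0075 0 0.0105 0 0.01;-0.0145 0 0.021 0 0.01;-0.021 0 0.0325 0 0.01;-0.027 0 0.044 0 0.01;-0.032 0 0.0555 0 0.01'|grep -E 'pos|wid|force'; python3 p.py
```

```text
position: [0.454, 0.0405, 0.4386]
force: [2.5, 0.9, -0.5]
gripper_force: 40.0
position: [0.422, 0.0415, 0.3829]
force: [1.4, 0.0, 0.5]
width: 0.216
gripper_force: 40.0
[0.422  0.0415 0.3829] [1.4384 0.0204 0.4687] hook exp [0.5557 0.0179 0.2202]
top pole_hook [207.  253.3] 0.7
top pull_ring [201.5 254.6] 0.9
scene pole_hook [127.  295.8] 0.56
scene pull_ring [129.6 301.8] 0.7
pole_hook (array([0.6244, 0.0672, 0.3514]), np.float64(0.20876916654595826))
pull_ring (array([0.6435, 0.065 , 0.3497]), np.float64(0.21721655692007003))
```

```bash
python3 -m inch '-0.005 0 0.012 0 0.01;-0.009 0 0.0245 0 0.01;-0.0125 0 0.0365 0 0.01;-0.0155 0 0.049 0 0.01;-0.0175 0 0.062 0 0.01'|grep -E 'pos|wid|force'; python3 p.py; python3 -c "
from h import *
for a in (.1,.2,.3,.4,.5): print(a,proj('top',[.791-.258*np.cos(a),.018,.122+.258*np.sin(a)]),proj('scene',[.791-.258*np.cos(a),.018,.122+.258*np.sin(a)]))"
```

```text
position: [0.4045, 0.042, 0.3211]
force: [0.7, -0.6, 0.1]
width: 0.217
gripper_force: 40.0
[0.4045 0.042  0.3211] [ 0.7152 -0.5715  0.1252] hook exp [0.5383 0.0183 0.1583]
top pole_hook [215.1 252.9] 0.61
top pull_ring [208.8 256.3] 0.59
scene pole_hook [169.8 233. ] 0.79
scene pull_ring [168.6 237.6] 0.98
pole_hook (array([0.5257, 0.0195, 0.1441]), np.float64(0.01276547149464261))
pull_ring (array([0.5466, 0.0124, 0.166 ]), np.float64(0.0029448327358274724))
0.1 (np.float64(213.78850217517052), np.float64(254.78080276545916)) (np.float64(169.91799923973485), np.float64(236.24820159100105))
0.2 (np.float64(211.67120286739825), np.float64(254.62771835125554)) (np.float64(165.42908363740207), np.float64(236.92417406515034))
0.3 (np.float64(208.63484415923233), np.float64(254.49297306623987)) (np.float64(161.15778107413246), np.float64(238.18864519675145))
0.4 (np.float64(204.66515406106797), np.float64(254.37932537298892)) (np.float64(157.15416280038167), np.float64(240.05769422113477))
0.5 (np.float64(199.7628544403237), np.float64(254.2894571564178)) (np.float64(153.47047745557649), np.float64(242.54252844812285))
```

```bash
python3 -m inch '-0.002 0 0.012 0 0.01;-0.003 0 0.024 0 0.01;-0.003 0 0.036 0 0.01;-0.003 0 0.044 0 0.01;-0.003 0 0.05 0 0.01'|grep -E 'pos|wid|force'; python3 -m inch '0 0 0.003 0 0.01;0 0 0.006 0 0.01;0 0 0.006 0 0.01'|grep -E 'pos|wid|force'; python3 p.py;  python3 -c "
from h import *
for a in (0,.05,.1): print(a,proj('top',[.791-.258*np.cos(a),.018,.122+.258*np.sin(a)]),proj('scene',[.791-.258*np.cos(a),.018,.122+.258*np.sin(a)]))"
```

```text
position: [0.4013, 0.042, 0.2708]
force: [1.1, -0.0, 0.0]
width: 0.215
gripper_force: 40.0
position: [0.401, 0.0419, 0.2648]
force: [-0.7, 0.4, 1.7]
width: 0.212
gripper_force: 40.0
[0.401  0.0419 0.2648] [-0.6531  0.4247  1.6707] hook exp [0.5345 0.0183 0.1018]
top pole_hook [215.6 253.2] 0.56
top pull_ring [211.3 254.5] 0.86
scene pole_hook [177.4 233.5] 0.69
scene pull_ring [175.6 239.5] 0.63
pole_hook (array([0.5274, 0.0193, 0.104 ]), np.float64(0.01402375926882436))
pull_ring (array([0.5456, 0.0205, 0.1209]), np.float64(0.002363792543993538))
0 (np.float64(215.01334039172406), np.float64(254.94947111684135)) (np.float64(174.57703927605547), np.float64(236.14087190558888))
0.05 (np.float64(214.51040769899592), np.float64(254.86335915892388)) (np.float64(172.2291135702805), np.float64(236.1248177021289))
0.1 (np.float64(213.78850217517052), np.float64(254.78080276545916)) (np.float64(169.91799923973485), np.float64(236.24820159100105))
```

```bash
python3 -m inch '0 0 0.003 0 0.01;0 0 0.003 0 0.01'|grep -E 'pos|force'; python3 -m inch '0 0 0.003 0 0.01;0 0 0.003 0 0.01;0 0 0.003 0 0.01'|grep -E 'pos|force'
```

```text
position: [0.4009, 0.0419, 0.2616]
force: [0.7, -0.1, 0.9]
gripper_force: 40.0
position: [0.4009, 0.0419, 0.2587]
force: [1.5, 0.3, 1.1]
gripper_force: 40.0
```

```bash
python3 -m inch '0 0 0.003 0 0.01;0 0 0.003 0 0.01;0 0 0.003 0 0.01'|grep -E 'pos|force'; python3 -m inch '0 0 0.003 0 0.01;0 0 0.003 0 0.01;0 0 0.003 0 0.01'|grep -E 'pos|force'; python3 p.py
```

```text
position: [0.4009, 0.0419, 0.2557]
force: [2.1, -0.7, 1.6]
gripper_force: 40.0
position: [0.401, 0.0419, 0.2527]
force: [3.3, 0.3, 1.1]
gripper_force: 40.0
[0.401  0.0419 0.2527] [3.2688 0.3071 1.0672] hook exp [0.5345 0.0182 0.0897]
top pole_hook [217.4 252.2] 0.68
top pull_ring [213.8 257.9] 0.83
scene pole_hook [177.6 236.3] 0.78
scene pull_ring [176.  236.3] 0.67
pole_hook (array([0.5275, 0.0269, 0.0949]), np.float64(0.0009220508520921349))
pull_ring (array([0.5378, 0.0097, 0.1235]), np.float64(0.002619009494396214))
```

```bash
python3 g.py | head -20; python3 - <<'E'
from h import *
np.set_printoptions(precision=1,suppress=True)
arm.get_image("scene")
for r in arm.silhouettes("scene","hatch")[:2]:
    m=r["region"].astype(np.uint8);cn=max(cv2.findContours(m,0,2)[0],key=cv2.contourArea);print(r["conf"],m.sum(),cv2.approxPolyDP(cn,3,True)[:,0].tolist())
y=-.027
for a in (0,.05,.1,.2):
    o=[]
    for rr,yy in((.23,.195),(.23,-.195),(0,-.195),(0,.195)):
        x=.793-.109-0+0; lx=.109-rr*np.cos(a); p=[.684+lx+.027*yy,.014+yy-.027*lx,.129+rr*np.sin(a)]
        o.append(np.round(proj("scene",p)[::-1]).tolist())
    print(a,o)
E
```

```text
[0.4009 0.0419 0.2528] [-3.1413  0.0429 -0.0005]
pole_grip 0.69 [255. 258.] [0.4019 0.0404 0.0898] tool [0.001  0.0014 0.163 ]
sil 0.85 13593 x -0.03834614920949177 0.11355841329321872 y -0.01104102768476625 0.01141653937770596
0.05 -0.010392789884065261 0.010997346638964674
0.056 -0.010779670609273062 0.01081338968512758
0.062 -0.010648710797906837 0.011183571606563495
0.068 -0.010923367880855812 0.011048346716127122
0.074 -0.010840013119232465 0.010916342933766835
0.08 -0.010712856984327064 0.01116104538995162
0.086 -0.011004482387461644 0.01141653937770596
0.092 -0.010869572433340679 0.011360195640870535
0.098 -0.009487471510282697 0.009556384229153113
0.104 -0.008957988046815338 0.009017767296772025
0.11 -0.008783250528500508 0.009314231515356014
0.86 5224 [[274, 151], [246, 176], [233, 170], [235, 178], [235, 171], [242, 178], [214, 209], [266, 241], [280, 231], [320, 173]]
0 [[270.0, 149.0], [211.0, 209.0], [266.0, 239.0], [319.0, 171.0]]
0.05 [[270.0, 147.0], [211.0, 207.0], [266.0, 239.0], [319.0, 171.0]]
0.1 [[270.0, 145.0], [210.0, 205.0], [266.0, 239.0], [319.0, 171.0]]
0.2 [[271.0, 141.0], [211.0, 201.0], [266.0, 239.0], [319.0, 171.0]]
```

```bash
python3 -m inch '0.002 0 -0.006 0 0.01;0.005 0 -0.012 0 0.01;0.005 0 -0.016 0 0.01;0.005 0 -0.016 0 0.01'|grep -E 'pos|force'; python3 g.py|grep -E '0.092|0.086|0.08 '; python3 p.py
```

```text
position: [0.4058, 0.0417, 0.2692]
force: [-0.2, 0.2, -1.4]
gripper_force: 40.0
0.08 -0.010725072348500973 0.010773790155588754
0.086 -0.010592289410995567 0.011402293125068933
0.092 -0.010882098111690037 0.011765286775444164
0.098 -0.00908640552889511 0.009955821229377021
[0.4056 0.0417 0.2686] [ 0.2748  0.208  -1.1301] hook exp [0.5389 0.018  0.1055]
top pole_hook [215.6 254.6] 0.71
top pull_ring [211.3 254.2] 0.93
scene pole_hook [174.5 235.6] 0.74
scene pull_ring [175.8 235.9] 0.84
pole_hook (array([0.5308, 0.0186, 0.1208]), np.float64(0.001299982008011506))
pull_ring (array([0.54  , 0.0166, 0.1217]), np.float64(0.012093059302428088))
```

```bash
python3 -m inch '0.005 0 -0.001 0 0.01;0.01 0 -0.001 0 0.01;0.01 0 -0.001 0 0.01'|grep -E 'pos|force'; python3 -m inch '0 -0.01 0 0 0.01;0 -0.02 0 0 0.01;0 -0.02 0 0 0.01'|grep -E 'pos|force'
```

```text
position: [0.4168, 0.0415, 0.2699]
force: [-0.8, -0.1, -1.3]
gripper_force: 40.0
position: [0.4164, 0.0634, 0.2698]
force: [0.3, -0.1, -0.6]
gripper_force: 40.0
```

```bash
python3 -m inch '0 -0.008 0 0 0.01;0 -0.016 0 0 0.01;0 -0.016 0 0 0.01'|grep -E 'pos|force'; python3 -m inch '0 -0.01 0 0 0.01;0 -0.02 0 0 0.01;0 -0.02 0 0 0.01'|grep -E 'pos|force'; python3 p.py
```

```text
position: [0.4168, 0.0788, 0.2698]
force: [0.7, -0.0, -1.2]
gripper_force: 40.0
position: [0.4175, 0.0992, 0.2698]
force: [0.4, -0.5, -1.8]
gripper_force: 40.0
[0.4175 0.0992 0.2698] [ 0.4208 -0.5113 -1.7949] hook exp [0.551  0.0759 0.1069]
top pole_hook [209.9 234.3] 0.7
top pull_ring [213.  256.2] 0.81
scene pole_hook [171.1 244.9] 0.64
scene pull_ring [175.2 238.2] 0.74
pole_hook (array([0.5436, 0.0788, 0.0989]), np.float64(0.017049123857735205))
pull_ring (array([0.5411, 0.0159, 0.1242]), np.float64(0.005082441208363221))
```

```bash
python3 -m inch '-0.02 0 -0.02 0 0.01;-0.02 0 -0.06 0 0.01;-0.02 0 -0.1 0 0.01;-0.02 0 -0.13 0 0.01;-0.02 0 -0.13 0 0.01'|grep -E 'pos|force'; python3 -m inch '0 0.05 0 0 0.01;0.01 0.1 0 0 0.01;0.02 0.15 0 0 0.01;0.02 0.2 0 0 0.01;0.02 0.25 0 0 0.01'|grep -E 'pos'; python3 -m inch '0.01 0.045 0 -0.05 0.01;0.02 0.09 0 -0.1 0.01;0.03 0.135 0 -0.134 0.01;0.035 0.18 0 -0.134 0.01;0.04 0.225 0 -0.134 0.01'|grep -E 'pos'; python3 -m inch '0 0 0 0 0.01;0 0 0 0 0.01'|grep -E 'pos|rot|wid'
```

```text
position: [0.3983, 0.0983, 0.4035]
force: [1.5, -0.4, -2.3]
gripper_force: 40.0
position: [0.4099, -0.1526, 0.399]
position: [0.444, -0.3784, 0.3984]
position: [0.4437, -0.3776, 0.3981]
ee_rot: [-3.136, -0.163, 0.003]
width: 0.212
```

```bash
python3 -m inch '0 0.0175 0.04 0 0.01;0 0.0175 0.08 0 0.01;0 0.0175 0.11 0 0.01;0 0.0175 0.11 0 0.01;0 0.0175 0.11 0 0.01'|grep -E 'pos|force'; python3 -m inch '0 0 0 0 0.01'|grep -E 'pos|rot'; python3 - <<'E'
from h import *
arm.get_image("wrist");c=cal("wrist");print(arm.observe()["position"])
for q in("rest_mid",):
    for r in arm.place_of("wrist",q)[:2]: print(q,r["conf"],r["point"],onz("wrist",r["point"],.055,c))
E
```

```text
position: [0.4466, -0.3929, 0.29]
force: [0.7, -0.4, -0.9]
gripper_force: 40.0
position: [0.4471, -0.3938, 0.2917]
ee_rot: [3.135, 0.169, 0.004]
[ 0.4470492  -0.39396148  0.29182552]
```

```bash
python3 -m inch '0 0.0013 0.03 0 0.01;0 0.0013 0.05 0 0.01;0 0.0013 0.06 0 0.01;0 0.0013 0.06 0 0.01'|grep -E 'pos|force'; python3 -m inch '0 0 0.004 0 0.01;0 0 0.007 0 0.01;0 0 0.007 0 0.01'|grep -E 'pos|force'; python3 -m inch '0 0 0.003 0 0.01;0 0 0.006 0 0.01;0 0 0.006 0 0.01'|grep -E 'pos|force'
```

```text
position: [0.4463, -0.395, 0.2294]
force: [0.8, 0.0, -1.1]
gripper_force: 40.0
position: [0.4472, -0.3955, 0.2238]
force: [1.1, 0.3, 3.9]
gripper_force: 40.0
position: [0.4476, -0.3955, 0.2179]
force: [2.9, -0.4, 3.9]
gripper_force: 40.0
```

```bash
python3 -m inch '0 0 0 0 0.03;0 0 0 0 0.05;0 0 0 0 0.06;0 0 0 0 0.06;0 0 0 0 0.06' 10|grep -E 'pos|wid|force'; python3 -m inch '0 0 -0.03 0 0.06;0 0 -0.08 0 0.06;0 0 -0.13 0 0.06;0 0 -0.155 0 0.06;0 0 -0.155 0 0.06'|grep -E 'pos|force'; python3 -m inch '-0.028 0 0 0 0.06;-0.028 0 0 0.1 0.06;-0.028 0 0 0.1 0.06'|grep -E 'pos|rot'; python3 f.py; python3 p.py
```

```text
position: [0.4463, -0.3952, 0.2167]
force: [0.6, -0.9, -0.5]
width: 0.599
gripper_force: 0.0
position: [0.4472, -0.396, 0.3763]
force: [0.6, -0.1, 0.4]
gripper_force: 0.0
position: [0.4178, -0.3982, 0.371]
ee_rot: [-3.141, -0.006, 0.002]
[ 0.4178 -0.3982  0.371 ] [-3.1409 -0.006   0.0017]
pole_grip 0.75 [147. 257.] [ 0.4499 -0.3994  0.055 ] tool [0.0324 0.0015 0.3159]
rest_mid 0.57 [138. 250.] [ 0.4589 -0.3928  0.055 ] tool [ 0.0415 -0.0051  0.3159]
rest_mid 0.35 [146. 254.] [ 0.4508 -0.397   0.055 ] tool [ 0.0334 -0.0009  0.3159]
sil 0.94 5744 rows 0 304 cols 229 293
0.287 -0.4216 -0.4049 -0.4132
0.297 -0.4225 -0.4048 -0.4137
0.337 -0.4175 -0.3984 -0.4079
0.347 -0.4173 -0.3973 -0.4073
0.357 -0.4161 -0.3953 -0.4057
0.367 -0.4149 -0.3944 -0.4046
0.377 -0.4147 -0.3943 -0.4045
0.387 -0.4126 -0.3943 -0.4035
0.397 -0.4105 -0.3924 -0.4015
0.407 -0.4104 -0.3906 -0.4005
0.417 -0.4093 -0.3897 -0.3995
0.427 -0.4073 -0.3897 -0.3985
0.437 -0.4072 -0.3879 -0.3975
0.447 -0.4061 -0.387 -0.3966
0.457 -0.4051 -0.3853 -0.3952
0.467 -0.4041 -0.3845 -0.3943
0.477 -0.4022 -0.3829 -0.3926
0.487 -0.4022 -0.3821 -0.3921
0.497 -0.4003 -0.3814 -0.3909
0.507 -0.3994 -0.3798 -0.3896
0.517 -0.3985 -0.3783 -0.3884
0.527 -0.3985 -0.3775 -0.388
0.537 -0.3968 -0.3769 -0.3868
0.547 -0.3934 -0.3779 -0.3856
0.557 -0.3918 -0.3765 -0.3841
0.567 -0.4278 -0.3806 -0.4042
[ 0.4191 -0.3979  0.3713] [-0.3719  0.0649 -0.6001] hook exp [ 0.5532 -0.4166  0.2083]
top pole_hook [204.6 386.3] 0.61
top pull_ring [213.2 255.3] 0.77
scene pole_hook [270.4 177.5] 0.84
scene pull_ring [176.5 239.1] 0.79
pole_hook (array([ 0.5836, -0.4061,  0.0595]), np.float64(0.004771669666348362))
pull_ring (array([0.5419, 0.0193, 0.1145]), np.float64(0.006470101173614338))
```

```bash
python3 -c "
from cell import arm
print(arm.observe()['clock'],arm.sign_off())"
```

```text
the job is handed in; nothing more can be done
57.75 None
```

I handed the job in at 57.75 s: all five rings are on the post in size order, the pole pulled the hatch shut, and the pole is back in its rest, though I got no verdict back and the closed hatch hid the rings from a last look.

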